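# Refit the lid of an ingredient box with its hinge pin

### The job

Put the washed lid on the ingredient box so that its knuckle drops between the two knuckles of the box and it lies flat. Then draw out the hinge pin, whose handle is caught under the pan of the scale, and thread it through all three knuckles, from either side, until its handle comes up against the knuckle. Leave the lid closed and do not shift the other kitchen things.

Things in the scene. Friction and masses are not known exactly. Their poses are not given: they have to be found in the camera images.
- box_rim (a point): (All sizes in mm.) Open narrow metal ingredient box, fixed to the worktop, 180 long (its x) x 80 wide (its y) x 90 high, walls 3 thick, so the opening is 174 x 74. The point is the centre of the opening at rim height (90 above the worktop). +x of the frame points to the end with the hinge knuckles, the far end seen from the robot, +y to its left side, z up.
- hinge_mid (a point): middle of the hinge axis of the box, 106.5 from box_rim along the box's +x and 2 above the rim; same axes as box_rim, the hinge axis is y (level). The box carries two round steel knuckles (26 outside, 13 bore, each 16 long), covering y = -40 to -24 and +24 to +40; the gap between them takes the lid's knuckle. The pin may go in from either side.
- hinge_left (a point): outer face of the box's left knuckle (y = +40) on the hinge axis: mouth of its 13 mm bore
- hinge_right (a point): outer face of the box's right knuckle (y = -40) on the hinge axis: mouth of its 13 mm bore
- lid_rim (a point): the box's loose lid, about 0.3 kg, lying handle up on the worktop to one side: plate 180 (x) x 84 (y) x 6. The point is the centre of the plate's underside; z up; +x points to the end with the lid's knuckle. Under the plate is a plug 168 x 68, 9 deep, with a smaller step 160 x 60 that ends 14 below the plate; the plug drops into the box opening with 3 play all round. When the lid is on, lid_rim coincides with box_rim, in position and direction.
- lid_grip (a point): centre of the lid's black bar handle, 80 long (lid's x) x 16 wide (y) x 18 high, 31 above the plate's underside and 8 to +x of lid_rim; its top is 40 above the plate's underside; 16 clear under the bar between its two legs
- lid_eye (a point): centre of the lid's single round knuckle (26 outside, 13 bore along the lid's y, 40 long, y = -20 to +20), 106.5 from lid_rim along the lid's +x and 2 above the plate's underside; coincides with hinge_mid when the lid is on
- pan_top (a point): bench scale, fixed: centre of the top of its flat steel pan, 160 (x) x 150 (y), 8 thick, top 32 above the worktop. In front (scale's -x) the pan overhangs its base by 60, leaving a gap 24 high under it. A 36 high display block stands behind the pan (scale's +x). The pan is firm and may be used as a shelf.
- pin_center (a point): loose steel hinge pin, about 0.07 kg, lying level with its axis 5 above the worktop, its handle under the scale's pan and its point sticking out in front. 122 long in all: flat handle 36 long x 24 wide x 10 thick (lying flat), then a round shank 86 long, 10 diameter, whose last 12 taper to a 3 diameter point. The point is the middle of the pin's length, on the axis; +x points from handle to tip, y across the flat handle, z up.
- pin_handle (a point): centre of the pin's flat handle, 43 from pin_center along the pin's -x
- pin_shoulder (a point): where the handle meets the shank, on the pin's axis, 25 from pin_center along -x; the handle is wider than the bore, so the shoulder stops against the outer face of the first knuckle
- pin_tip (a point): point of the pin, 61 from pin_center along +x
- tart_ring: steel tart ring, 80 diameter, 22 high; origin under its centre (not part of the job)
- bowl: small steel bowl, 120 across, 55 high; origin under its centre (not part of the job)
- spice_jar: small amber glass jar with a white cap, 44 diameter, 60 high; origin under its centre (not part of the job)
- measuring_cup: small aluminium cup, 56 across, 50 high; origin under its centre (not part of the job)
- spatula: wooden-handled spatula lying far to the robot's right (not part of the job)
- spoon: steel spoon lying far to the robot's left (not part of the job)
- cup_cake_case: one reddish-brown empty cupcake mould, 60 across, 35 high; origin under its centre (not part of the job)
Not all that is in view belongs to the job. Leave any pink look-alike of the part that bears lid_rim alone.

How it is judged:
On the way, in this order (a step that is already met when the one before it is completed fails the run):
1. the lid lies flat on the box, its knuckle between the box's knuckles (distance between lid_eye and hinge_mid below 0.008 m and distance between lid_rim and box_rim below 0.008 m and angle between lid_rim's own z axis and vertical below 0.05 rad), for 0.2 s.
2. the pin's point is inside the lid's knuckle (distance between pin_tip and hinge_mid below 0.015 m and distance between lid_eye and hinge_mid below 0.008 m), for 0.05 s.
At the end, for the whole second after the job is handed in: Lid flat on the box (underside centre within 8 mm of rim centre, knuckle within 8 mm of hinge middle, tilt under 0.05 rad); pin through all three knuckles, shoulder within 7 mm of the face where it went in, point out past the far knuckle (within 12 mm of its face centre); both at rest (all of step 1 and ((distance between pin_shoulder and hinge_left below 0.007 m and y of pin_tip in the frame of hinge_mid below -0.038 m and distance between pin_tip and hinge_right below 0.012 m) or (distance between pin_shoulder and hinge_right below 0.007 m and y of pin_tip in the frame of hinge_mid above 0.038 m and distance between pin_tip and hinge_left below 0.012 m)) and linear speed of each of lid, pin below 0.02 m/s); the robot touches nothing.
It fails at once if another kitchen thing is shifted by more than 30 mm (distance of any of tart_ring, bowl, spice_jar, measuring_cup, spatula, spoon, cup_cake_case from where it was at the start of the episode above 0.03 m).
It also fails if it takes over 72 s, if anything falls off the work surface, if the arm or the gripper's body presses on something with over 40 N, if the wrist force passes 120 N, or if a joint passes its speed limit or range.

### The arm

A 6-joint arm with a two-finger parallel gripper is mounted at the origin on the work surface. World frame = base frame: x ahead of the robot, y to its left, z up, the work surface at z = 0. Lengths are in m, angles in rad, forces in N, time in s.
With the tool pointing down it reaches from about 0.225 to 0.875 m from the base axis. Payload 3.4 kg.
Tool frame: the origin (TCP) lies between the finger pads; the fingertips stand 11 mm ahead of it and the grasp point (between the pads) lies 8 mm behind it; z points along the fingers, y is the direction in which the jaws open and shut (so a half turn about z gives the same grasp; the last joint's range is limited). The gripper opens to 85 mm and grips with 20 to 120 N. Pads are 22 mm wide; open, the fingers measure 114 mm over their backs; the gripper's body (76 mm by 85 mm) begins 54 mm behind the grasp point. The pads swing forward as they close: fully open they stand 13 mm farther back than shut.
Start: joints at [-1.236, 0.276, 1.505, -0, 1.361, -0.121], TCP at [0.253, -0.516, 0.242] pointing down, gripper open.
Joint ranges: [-2.89, 2.89], [-0.75, 2.08], [0.22, 2.7], [-1.18, 4.32], [0.11, 2.71], [-2.7, 2.7]. Speed limits (rad/s): [2.57, 2.57, 3.14, 3.14, 3.14, 3.14].

### API

Orientations are given as a unit quaternion [w, x, y, z].
In Python, from rig import manip gives the robot as it stands. The module is installed in compiled form; this text tells all that it offers.
- The arm moves only by the tool move_arm, never from a script. Its argument "series" is a list that holds one entry, the list of rows, each a list of 7 numbers: the shift along the world's x, y, z in m, then the turn, a rotation vector about the world's x, y, z in rad, then the finger opening in m, from 0 to 0.0854. A call has 1 to 20 rows; each row shifts and turns the commanded pose from where the row before left it; what a row does not reach is not made up. A row lasts 1/12 s, in which the tool goes at most 41.7 mm and 7.16 degrees, less where a joint would pass 70% of its speed; a pose out of reach is approached as far as the arm can. A call with a gripper value outside its range is refused whole. The fingers move at their own pace and stop on an object; "newtons" is the grip in N (left out, the last holds). Time passes only in rows, so rows that do not move let the fingers close. It gives the time, the measured TCP pose, the force and the opening at its end, in the units of the state.
- manip.get_state(): the state, without advancing time (a new reading comes with each control period).
- manip.get_image(name): name is "scene" or "top" or "wrist"; returns a dict with "color" (480x640x3 uint8, red, green, blue), "fx", "fy", "cx", "cy" (pixels), "R" (3x3) and "t" (3): a world point X has camera coordinates R X + t; the wrist camera has in their place "tool_from_camera" (4x4, takes a point from camera to tool coordinates, whose origin is the TCP and whose axes are the flange's). Camera axes: x right, y down, z forward; pixel columns grow to the right and rows downward; lengths in m; the calibration is good to about 2 mm. A picture is of the moment at which its call begins: read the wrist's pose just before it. There is no depth.
- manip.sign_off(): hands the job in, once; it reports no verdict.
The state is a dict: "clock": time; "qpos": joint angles; "qd": joint speeds; "effort": joint torques, N m; "position": TCP position; "ee_rot": TCP orientation; "contact_force": force on the tool from outside, world axes, zero at the start; "moment": the same for the moment, N m; "width": finger opening in m.
Only numpy, scipy, OpenCV 4.12 (cv2) and the standard library are available. Lean on these libraries where they do the work, as an engineer would, in place of code of your own. Each camera call takes 0.05 s, during which the arm holds its last target.

## Working session

There is one attempt and no reset: what is moved stays moved. The work goes in short steps, Python scripts to look and compute and a tool call to move; the robot and the scene stay as the last step left them, time stands still between calls to the robot, and variables do not carry over. Pictures are saved under pics/ and viewed, and the job is handed in when it is done.

Besides the shell and the picture viewer there is one more tool, called after "Call:" by a JSON object that holds its "name" and its "arguments". move_arm: Moves the arm, as the interface text tells. Its arguments: {"type":"object","properties":{"series":{"type":"array"},"newtons":{"type":"number"}},"required":["series"]}

```bash
mkdir -p pics
python3 - <<'E'
from rig import manip
import cv2
print(manip.get_state())
for n in ["scene","top","wrist"]:
    im=manip.get_image(n)
    cv2.imwrite(f"pics/{n}0.png",im["color"][:,:,::-1])
    print(n,{k:v for k,v in im.items() if k!="color"})
E
```

```text
{'clock': 0.0, 'qpos': array([-1.23599591e+00,  2.76635701e-01,  1.50613611e+00,  3.40684896e-05,
        1.36070733e+00, -1.20975749e-01]), 'qd': array([ 0.00129494, -0.00162497,  0.00152394, -0.00019701,  0.00141009,
        0.00041495]), 'effort': array([ 2.62682352e-04, -4.16771436e+01, -2.45800924e+01, -2.99022554e-05,
        1.08375467e-02, -2.17140456e-05]), 'position': array([ 0.25294214, -0.51581237,  0.2414153 ]), 'ee_rot': array([-9.39635977e-04,  9.74146065e-01,  2.25917139e-01, -8.40911976e-05]), 'contact_force': array([0.31114539, 0.04864562, 0.89917276]), 'moment': array([-0.02778065, -0.01319343,  0.03837169]), 'width': 0.08566726986212353}
scene {'fx': 577.8105570684951, 'fy': 577.8105570684951, 'cx': 318.3866196478241, 'cy': 249.73545758738476, 'R': array([[ 0.67744755,  0.73552193,  0.00850308],
       [ 0.58679516, -0.53342095, -0.6092073 ],
       [-0.44354961,  0.41769556, -0.79296542]]), 't': array([-0.35507592, -0.27608702,  1.66666286])}
top {'fx': 460.01291491999785, 'fy': 460.01291491999785, 'cx': 318.2357615502662, 'cy': 239.24686974890128, 'R': array([[ 0.02889937, -0.99957262, -0.00440421],
       [-0.9940827 , -0.02827853, -0.10488048],
       [ 0.10471112,  0.00740913, -0.99447508]]), 't': array([0.00669838, 0.53904275, 1.2412806 ])}
wrist {'fx': 407.160989574518, 'fy': 407.160989574518, 'cx': 320.361749240575, 'cy': 235.20388642381613, 'tool_from_camera': array([[ 1.50863607e-03, -9.47788749e-01, -3.18895298e-01,
         8.22989148e-02],
       [ 9.99998610e-01,  1.65606735e-03, -1.91185112e-04,
         2.32371900e-04],
       [ 7.09315189e-04, -3.18894566e-01,  9.47789931e-01,
        -1.31353436e-01],
       [ 0.00000000e+00,  0.00000000e+00,  0.00000000e+00,
         1.00000000e+00]])}
```

View pics/scene0.png

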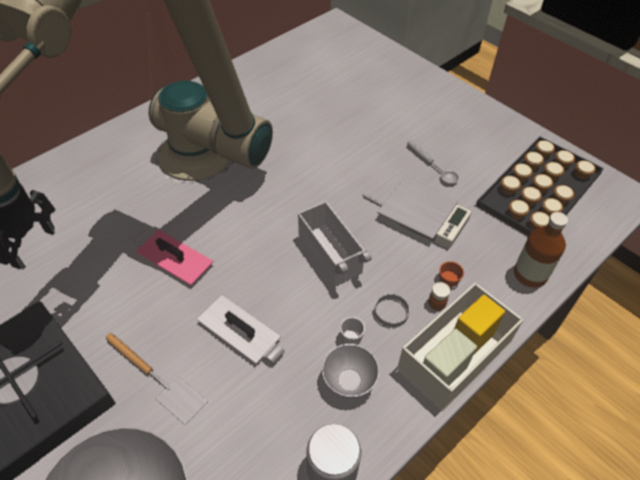

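View pics/top0.png

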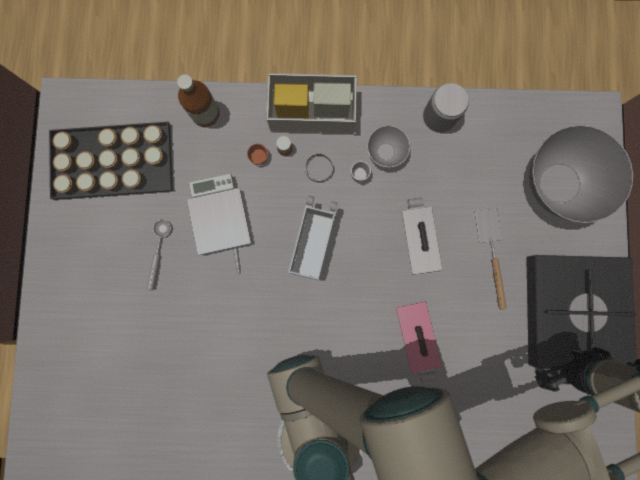

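View pics/wrist0.png

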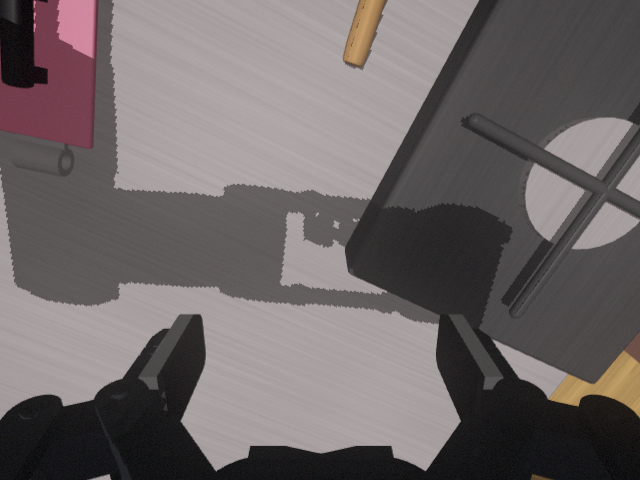

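The top view shows the grey lid near (422,240), the box near (315,243), the scale near (219,222) and the pin's shank near (237,262). I'll enlarge these next.

Run:
```python
import cv2
t=cv2.imread("pics/top0.png"); s=cv2.imread("pics/scene0.png")
def crop(im,x,y,w,h,k,n): cv2.imwrite(n,cv2.resize(im[y:y+h,x:x+w],None,fx=k,fy=k,interpolation=cv2.INTER_CUBIC))
crop(t,280,190,170,100,4.7,"pics/c1.png")
crop(t,175,170,90,110,5,"pics/c2.png")
crop(s,180,180,200,190,3,"pics/c3.png")
crop(s,350,180,130,80,6,"pics/c4.png")
```

```text
(no output)
```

View pics/c1.png

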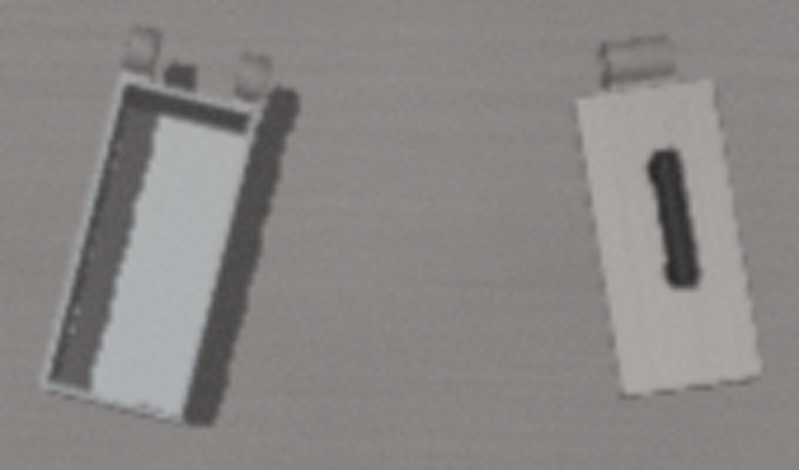

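View pics/c2.png

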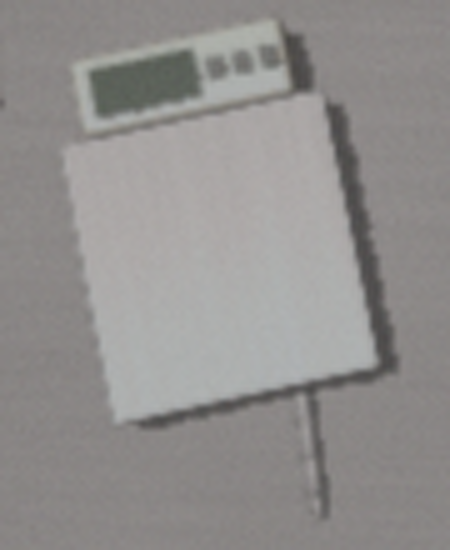

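View pics/c3.png

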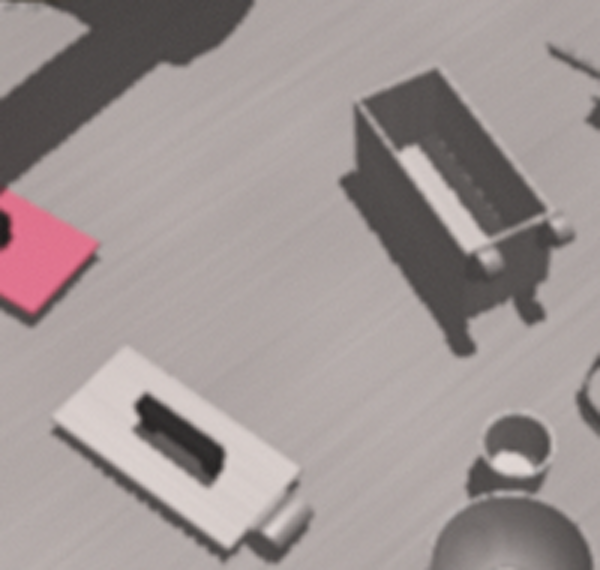

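View pics/c4.png

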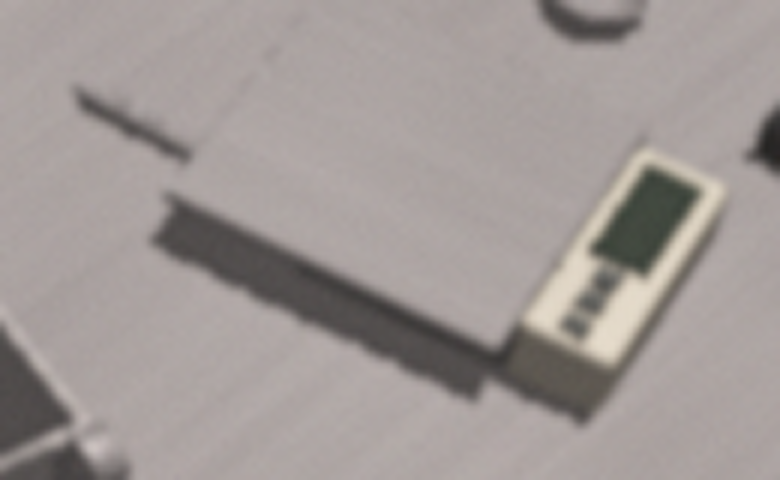

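```bash
cat > h.py <<'E'
import numpy as np, cv2
from scipy.optimize import least_squares
from scipy.spatial.transform import Rotation as R
from rig import manip
CAM={
'scene':dict(f=577.8105570684951,cx=318.3866196478241,cy=249.73545758738476,R=np.array([[0.67744755,0.73552193,0.00850308],[0.58679516,-0.53342095,-0.6092073],[-0.44354961,0.41769556,-0.79296542]]),t=np.array([-0.35507592,-0.27608702,1.66666286])),
'top':dict(f=460.01291491999785,cx=318.2357615502662,cy=239.24686974890128,R=np.array([[0.02889937,-0.99957262,-0.00440421],[-0.9940827,-0.02827853,-0.10488048],[0.10471112,0.00740913,-0.99447508]]),t=np.array([0.00669838,0.53904275,1.2412806]))}
TFC=np.array([[1.50863607e-03,-9.47788749e-01,-3.18895298e-01,8.22989148e-02],[9.99998610e-01,1.65606735e-03,-1.91185112e-04,2.32371900e-04],[7.09315189e-04,-3.18894566e-01,9.47789931e-01,-1.31353436e-01],[0,0,0,1]])
def wristcam(pos,q):
    T=np.eye(4);T[:3,:3]=R.from_quat([q[1],q[2],q[3],q[0]]).as_matrix();T[:3,3]=pos
    C=np.linalg.inv(T@TFC)
    return dict(f=407.160989574518,cx=320.361749240575,cy=235.20388642381613,R=C[:3,:3],t=C[:3,3])
def proj(c,X):
    p=np.asarray(X)@c['R'].T+c['t']; return np.c_[c['f']*p[:,0]/p[:,2]+c['cx'],c['f']*p[:,1]/p[:,2]+c['cy']]
def onz(c,uv,z):
    d=c['R'].T@np.array([(uv[0]-c['cx'])/c['f'],(uv[1]-c['cy'])/c['f'],1]); o=-c['R'].T@c['t']
    return o+d*(z-o[2])/d[2]
def fit(obs,x0):
    # obs: list of (cam, local pts Nx3 (z absolute), uv Nx2)
    def f(p):
        c,s=np.cos(p[2]),np.sin(p[2]); r=[]
        for cam,L,uv in obs:
            L=np.asarray(L,float); W=np.c_[p[0]+c*L[:,0]-s*L[:,1],p[1]+s*L[:,0]+c*L[:,1],L[:,2]]
            r.append(((proj(cam,W)-uv)*400/cam['f']).ravel())
        return np.concatenate(r)
    r=least_squares(f,x0,loss='soft_l1'); return r.x,f(r.x).reshape(-1,2)
def shot(name,fn,crop=None,k=1):
    st=manip.get_state(); im=manip.get_image(name)['color'][:,:,::-1]
    cv2.imwrite(fn.replace('.png','_full.png'),im)
    if crop: x,y,w,h=crop; im=im[y:y+h,x:x+w]
    if k!=1: im=cv2.resize(im,None,fx=k,fy=k,interpolation=cv2.INTER_CUBIC)
    cv2.imwrite(fn,im); return st
E
python3 - <<'E'
from h import *
np.set_printoptions(precision=4,suppress=True)
T,S=CAM['top'],CAM['scene']
u=lambda a,k,o: (np.array(a,float)+.5)/k-.5+np.array(o)
def rect(a,b,z): return [(a,b,z),(a,-b,z),(-a,b,z),(-a,-b,z)] # FL FR NL NR
def go(n,L,t,s,x0):
    for lab,obs in (('top',[(T,L,t)]),('scn',[(S,L,s)]),('both',[(T,L,t),(S,L,s)])):
        p,r=fit(obs,x0); print(n,lab,p,'res',np.abs(r).max(), np.sqrt((r**2).mean()))
bt=u([(125,73),(262,101),(43,388),(185,420)],4.7,(280,190)); bs=u([(549,213),(473,250),(437,68),(357,101)],3,(180,180))
go('box',rect(.09,.04,.09),bt,bs,[.5,0,0])
lt=u([(578,100),(712,82),(624,395),(762,373)],4.7,(280,190)); ls=u([(299,470),(230,550),(127,347),(53,420)],3,(180,180))
go('lid',rect(.09,.042,.02),lt,ls,[.5,-.2,0])
pt=u([(65,148),(323,93),(118,422),(380,368)],5,(175,170)); ps=u([(645,140),(500,352),(300,10),(168,195)],6,(350,180))
go('pan',rect(.08,.075,.032),pt,ps,[.5,.2,0])
for a in [(321,516),(306,390)]: print('pin top',onz(T,u(a,5,(175,170)),.005))
for a in [(76,92),(188,156)]: print('pin scn',onz(S,u(a,6,(350,180)),.005))
for n,p,z in [('tart',(319,167),.022),('cup',(361,172),.05),('bowl',(389,148),.055),('jar',(284,146),.06),('cake',(258,155),.035),('spoontip',(152,287),.01),('spoonbowl',(163,229),.01)]: print(n,onz(T,p,z))
E
```

```text
box top [ 0.5254  0.0369 -0.2113] res 1.0441719281928459 0.4814474135592677
box scn [ 0.5246  0.0388 -0.208 ] res 2.066840112901449 0.9534063234929808
box both [ 0.5251  0.0374 -0.2104] res 1.8494352014250814 0.7703718329101016
lid top [ 0.5459 -0.2654  0.1685] res 0.8460207473002969 0.585853159835462
lid scn [ 0.5477 -0.2663  0.1741] res 1.2840296534525955 0.578884927411923
lid both [ 0.5468 -0.2658  0.171 ] res 1.187408052782219 0.61486299874487
pan top [0.5812 0.2983 0.2432] res 0.8204001117980858 0.5264124124633205
pan scn [0.5837 0.2935 0.2798] res 1.9294729242519129 1.1656944770934146
pan both [0.5819 0.2975 0.2522] res 2.8003438131470113 1.1402051727435676
pin top [0.4406 0.2413 0.005 ]
pin top [0.5109 0.253  0.005 ]
pin scn [0.4398 0.2394 0.005 ]
pin scn [0.5007 0.2488 0.005 ]
tart [0.7442 0.026  0.022 ]
cup [ 0.7258 -0.0904  0.05  ]
bowl [ 0.7943 -0.1658  0.055 ]
jar [0.7904 0.1235 0.06  ]
cake [0.7703 0.1976 0.035 ]
spoontip [0.3943 0.4794 0.01  ]
spoonbowl [0.5571 0.4593 0.01  ]
```

Call:
{"name": "move_arm", "arguments": {"series": [[[0.0215,0.018,-0.004,0,0,-0.0204,0.085],[0.0215,0.018,-0.004,0,0,-0.0204,0.085],[0.0215,0.018,-0.004,0,0,-0.0204,0.085],[0.0215,0.018,-0.004,0,0,-0.0204,0.085],[0.0215,0.018,-0.004,0,0,-0.0204,0.085],[0.0215,0.018,-0.004,0,0,-0.0204,0.085],[0.0215,0.018,-0.004,0,0,-0.0204,0.085],[0.0215,0.018,-0.004,0,0,-0.0204,0.085],[0.0215,0.018,-0.004,0,0,-0.0204,0.085],[0.0215,0.018,-0.004,0,0,-0.0204,0.085],[0.0215,0.018,-0.004,0,0,-0.0204,0.085],[0.0215,0.018,-0.004,0,0,-0.0204,0.085],[0.0215,0.018,-0.004,0,0,-0.0204,0.085],[0.0215,0.018,-0.004,0,0,-0.0204,0.085]]]}}

```text
clock: 1.32
position: [0.5549, -0.2632, 0.1858]
ee_rot: [-0.0, 0.996, 0.085, -0.0]
contact_force: [0.3, -0.1, 0.2]
width: 0.0849
```

```bash
cat > lk.py <<'E'
import sys
from h import *
np.set_printoptions(precision=4,suppress=True)
name,fn=sys.argv[1],sys.argv[2]; crop=eval(sys.argv[3]) if len(sys.argv)>3 else None; k=float(sys.argv[4]) if len(sys.argv)>4 else 1
st=shot(name,fn,crop,k); print(st['clock'],st['position'],st['ee_rot'],st['contact_force'],st['width'])
np.savez(fn+'.npz',p=st['position'],q=st['ee_rot'])
m=R.from_quat(np.r_[st['ee_rot'][1:],st['ee_rot'][0]]).as_matrix(); print('toolx yaw',np.arctan2(m[1,0],m[0,0]),'z',m[:,2])
E
python3 lk.py wrist pics/w1.png
```

```text
1.3167 [ 0.5549 -0.2632  0.1858] [-0.0001  0.9964  0.0845 -0.0003] [ 0.2973 -0.0811  0.1512] 0.08485455673675017
toolx yaw 0.16927830783938286 z [-0.0006  0.0002 -1.    ]
```

View pics/w1.png

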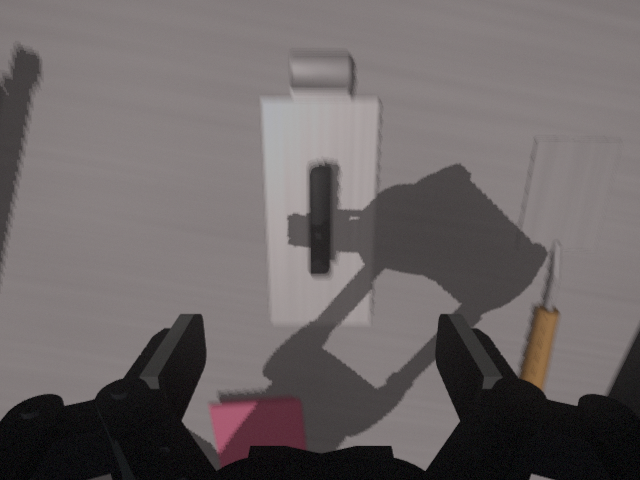

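Run:
```python
from h import *
np.set_printoptions(precision=4,suppress=True)
d=np.load('pics/w1.png.npz'); c=wristcam(d['p'],d['q'])
L=[(.09,.042,.02),(.09,-.042,.02),(-.09,.042,.02),(-.09,-.042,.02)]
print(fit([(c,L,np.array([(262,97),(380,97),(271,325),(371,325)]))],[.54,-.26,.17]))
for uv in [(320,165),(320,272)]: print(onz(c,uv,.054))
```

```text
(array([ 0.5482, -0.2649,  0.1711]), array([[-1.7321, -0.1307],
       [ 1.7911, -0.1765],
       [-0.4738,  0.2992],
       [ 0.4607,  0.321 ]]))
[ 0.5957 -0.256   0.054 ]
[ 0.5217 -0.2688  0.054 ]
```

Call:
{"name": "move_arm", "arguments": {"series": [[[0.001,0,-0.02,0,0,0,0.085],[0,0,-0.025,0,0,0,0.085],[0,0,-0.025,0,0,0,0.085],[0,0,-0.025,0,0,0,0.085],[0,0,-0.025,0,0,0,0.085],[0,0,-0.02,0,0,0,0.06],[0,0,-0.007,0,0,0,0.03],[0,0,0,0,0,0,0.01],[0,0,0,0,0,0,0.005],[0,0,0,0,0,0,0.005],[0,0,0,0,0,0,0.005],[0,0,0,0,0,0,0.005]]], "newtons": 70}}

```text
clock: 2.37
position: [0.5561, -0.2647, 0.041]
ee_rot: [0.001, 0.996, 0.085, 0.001]
contact_force: [0.3, 1.1, 3.2]
width: 0.0147
```

```bash
python3 lk.py wrist pics/w2.png
```

```text
2.3667 [ 0.5561 -0.2647  0.041 ] [0.0009 0.9964 0.085  0.0013] [0.2659 1.0939 3.1566] 0.014664112530344369
toolx yaw 0.1702090820386719 z [ 0.0027 -0.0015 -1.    ]
```

View pics/w2.png

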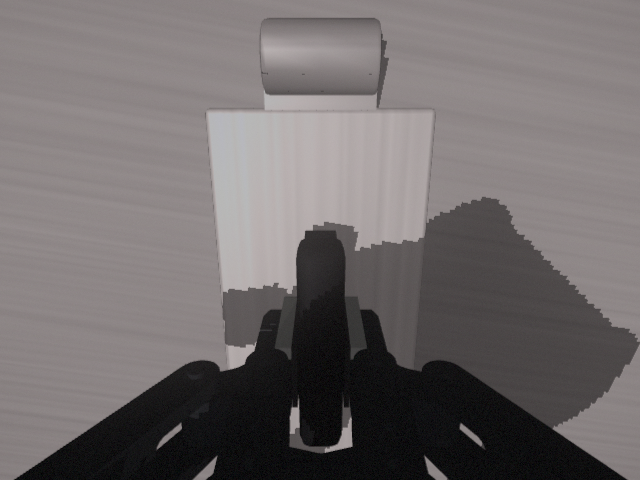

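Run:
```python
from h import *
np.set_printoptions(precision=4,suppress=True)
d=np.load('pics/w2.png.npz'); c=wristcam(d['p'],d['q'])
L=[(.09,.042,.02),(.09,-.042,.02)]
p,r=fit([(c,L,np.array([(207,110),(434,110)]))],[.54,-.26,.17]);print(p,r)
# knuckle silhouette fit
p0,r=fit([(c,[(.1065,.02,.029),(.1065,-.02,.029)],np.array([(262.,50),(380,50)]))],[.54,-.26,.17]);print(p0)
for P in (p,):
  for x,y,z in [(.1065,0,.029),(.1195,.0,.016),(.0935,0,.016),(.1065,.02,.029),(.1065,-.02,.029)]:
    cc,s=np.cos(P[2]),np.sin(P[2]); print((x,y,z),proj(c,[[P[0]+cc*x-s*y,P[1]+s*x+cc*y,z]]))
# silhouette rows
cc,s=np.cos(p[2]),np.sin(p[2])
a=np.linspace(0,2*np.pi,200); X=.1065+.013*np.cos(a); Z=.016+.013*np.sin(a)
v=proj(c,np.c_[p[0]+cc*X,p[1]+s*X,Z])[:,1]; print('rows',v.min(),v.max())
```

```text
[ 0.5446 -0.2671  0.1717] [[-3.6344  0.0842]
 [ 3.7068  0.0846]]
[ 0.5469 -0.2669  0.1718]
(0.1065, 0, 0.029) [[320.6351  57.5959]]
(0.1195, 0.0, 0.016) [[320.5736  20.2711]]
(0.0935, 0, 0.016) [[320.5596  99.7778]]
(0.1065, 0.02, 0.029) [[258.982   57.5864]]
(0.1065, -0.02, 0.029) [[382.2661  57.6055]]
rows 19.694738447760216 99.77370663073134
```

Call:
{"name": "move_arm", "arguments": {"series": [[[0,0,0.015,0,0,0,0.005],[0,0,0.025,0,0,0,0.005],[0,0,0.025,0,0,0,0.005],[0,0,0.025,0,0,0,0.005],[0,0,0.025,0,0,0,0.005],[-0.002,0.025,0.025,0,0,-0.032,0.005],[-0.002,0.025,0,0,0,-0.032,0.005],[-0.002,0.025,0,0,0,-0.032,0.005],[-0.002,0.025,0,0,0,-0.032,0.005],[-0.002,0.025,0,0,0,-0.032,0.005],[-0.002,0.025,0,0,0,-0.032,0.005],[-0.002,0.025,0,0,0,-0.032,0.005],[-0.002,0.025,0,0,0,-0.032,0.005],[-0.002,0.025,0,0,0,-0.032,0.005],[-0.001,0.025,0,0,0,-0.032,0.005],[-0.001,0.025,0,0,0,-0.032,0.005],[-0.001,0.025,0,0,0,-0.031,0.005],[0,0,0,0,0,0,0.005],[0,0,0,0,0,0,0.005]]]}}

```text
clock: 4.0
position: [0.5336, 0.0367, 0.1793]
ee_rot: [0.0, 0.994, -0.105, -0.0]
contact_force: [-0.1, -1.2, -3.6]
width: 0.0147
```

```bash
python3 lk.py wrist pics/w3.png;  python3 lk.py scene pics/s3.png "(270,170,130,130)" 4.5;  python3 lk.py top pics/t3.png "(265,180,100,120)" 5
```

```text
4.0 [0.5336 0.0367 0.1793] [ 0.0003  0.9945 -0.1047 -0.0001] [-0.1471 -1.1974 -3.631 ] 0.014708945231829581
toolx yaw -0.20986486733573326 z [-0.0003 -0.0005 -1.    ]
4.05 [0.5339 0.0357 0.1794] [ 0.0005  0.9944 -0.1053  0.    ] [ 0.0036 -0.2402 -2.1308] 0.014625046272751635
toolx yaw -0.21099302109627 z [-0.    -0.001 -1.   ]
4.1 [0.534  0.0352 0.1793] [ 0.0005  0.9944 -0.1059  0.    ] [ 0.0338  0.3729 -2.0737] 0.014651262400143892
toolx yaw -0.21218609906223126 z [-0.    -0.001 -1.   ]
```

View pics/w3.png

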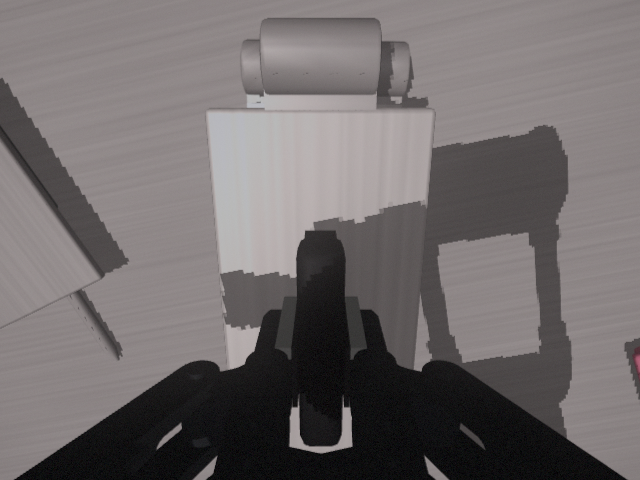

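View pics/s3.png

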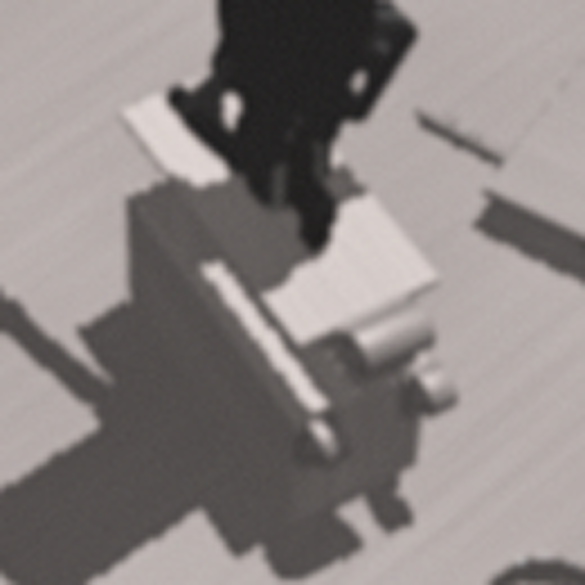

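View pics/t3.png

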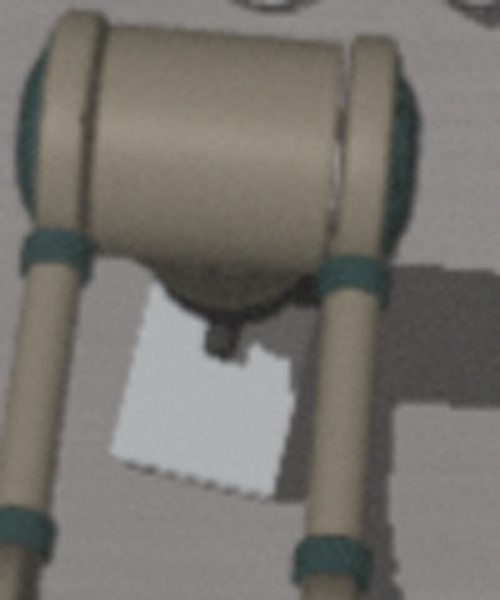

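```bash
python3 lk.py wrist pics/w4.png "(190,0,260,130)" 3
```

```text
4.15 [0.5341 0.0349 0.1793] [ 0.0004  0.9943 -0.1063  0.    ] [-0.1515 -1.0588 -2.6226] 0.014490628325573927
toolx yaw -0.21304349909096804 z [-0.     -0.0008 -1.    ]
```

View pics/w4.png

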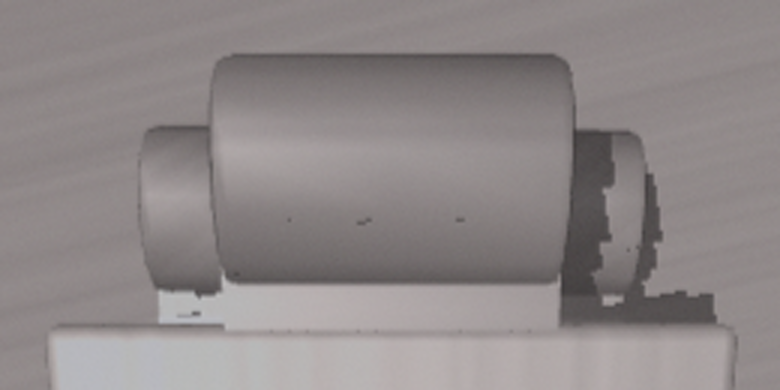

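Run:
```python
from h import *
np.set_printoptions(precision=4,suppress=True)
d=np.load('pics/w4.png.npz')
m=R.from_quat(np.r_[d['q'][1:],d['q'][0]]).as_matrix()
a=np.linspace(0,2*np.pi,400)
def sil(c,ox,zc,hl):
    # knuckle axis at tool-x offset ox (horizontal), height zc
    ex=np.array([np.cos(-.213),np.sin(-.213),0]);ey=np.array([-ex[1],ex[0],0])
    o=np.r_[d['p'][:2],0]
    out=[]
    P=[o+ex*(ox+.013*np.cos(t))+[0,0,zc+.013*np.sin(t)] for t in a]
    v=proj(c,P)[:,1]
    l=proj(c,np.array(P)+ey*hl)[:,0].min(); r=proj(c,np.array(P)-ey*hl)[:,0].max()
    return np.array([v.min(),v.max(),r-l])
obs=np.r_[np.array([54,283])/3,365/3,np.array([128,294])/3,509/3]
def f(p):
    xl,xb,pitch,dz=p
    q=(R.from_rotvec(m[:,1]*pitch)*R.from_matrix(m)).as_quat(); 
    c=wristcam(d['p']+[0,0,dz],[q[3],q[0],q[1],q[2]])
    zl=d['p'][2]-.041+.016
    return np.r_[(np.r_[sil(c,xl,zl,.02),sil(c,xb,.092,.04)]-obs), pitch/.01,dz/.002]
r=least_squares(f,[.1,.1,0,0]);print(r.x,f(r.x))
ex=np.array([np.cos(-.213),np.sin(-.213)])
for b in ([.5254,.0369],[.5246,.0388],[.5251,.0374]): print((np.array(b)-d['p'][:2])@ex+.1065,(np.array(b)-d['p'][:2])@[-ex[1],ex[0]])
```

```text
[0.0963 0.0959 0.0054 0.0022] [-1.3404  1.5627  0.4042 -0.1752  0.1018 -0.6649  0.5428  1.1199]
0.09758435745483092 0.00013735482312791296
0.09640078975174085 0.0018253025392027163
0.09718544058932274 0.0005626374755052653
```

Call:
{"name": "move_arm", "arguments": {"series": [[[0,0,-0.015,0,0,0,0.005],[0,0,-0.015,0,0,0,0.005],[0,0,-0.01,0,0,0,0.005],[0,0,-0.006,0,0,0,0.005],[0,0,-0.004,0,0,0,0.005],[0,0,-0.004,0,0,0,0.005],[0,0,-0.003,0,0,0,0.005],[0,0,-0.002,0,0,0,0.005],[0,0,-0.001,0,0,0,0.005],[0,0,0,0,0,0,0.005]]]}}

```text
clock: 5.03
position: [0.5342, 0.0357, 0.1194]
ee_rot: [0.0, 0.994, -0.106, 0.0]
contact_force: [-0.5, -0.2, -2.5]
width: 0.0147
```

```bash
python3 lk.py wrist pics/w5.png;python3 lk.py scene pics/s5.png "(270,170,130,130)" 4.5
```

```text
5.0333 [0.5342 0.0357 0.1194] [ 0.      0.9944 -0.1061  0.0001] [-0.469  -0.194  -2.5456] 0.014708061460206808
toolx yaw -0.21270016503255199 z [ 0.0002 -0.0001 -1.    ]
5.0833 [0.5343 0.0357 0.1195] [ 0.      0.9943 -0.1062  0.0002] [ 0.8258  0.2856 -2.8119] 0.014643268666820683
toolx yaw -0.21271127198535353 z [ 0.0004 -0.0001 -1.    ]
```

View pics/w5.png

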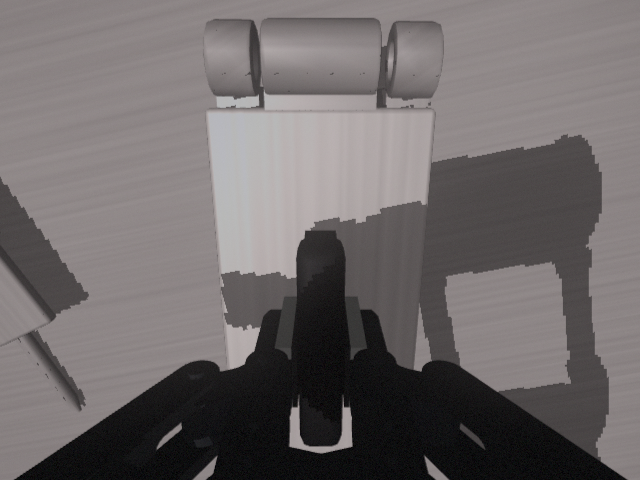

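View pics/s5.png

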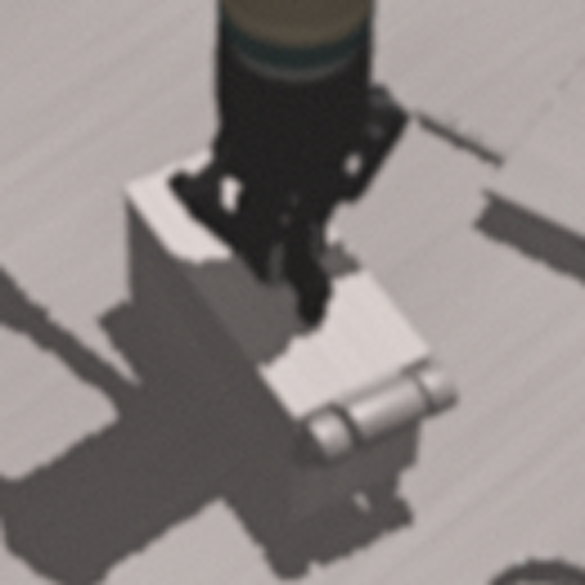

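Call:
{"name": "move_arm", "arguments": {"series": [[[0,0,0,0,0,-0.012,0.005],[0,0,-0.0015,0,0,0,0.005],[0,0,-0.0015,0,0,0,0.005],[0,0,-0.001,0,0,0,0.005],[0,0,0,0,0,0,0.005]]]}}

```text
clock: 5.55
position: [0.5344, 0.0358, 0.1169]
ee_rot: [-0.0, 0.994, -0.112, 0.001]
contact_force: [-2.9, 1.7, 7.8]
width: 0.0148
```

```bash
python3 lk.py wrist pics/w6.png "(190,0,260,130)" 3
```

```text
5.55 [0.5344 0.0358 0.1169] [-0.      0.9937 -0.1121  0.0006] [-2.9186  1.7248  7.7633] 0.014847178945872
toolx yaw -0.22461918516604193 z [ 0.0013 -0.0001 -1.    ]
```

View pics/w6.png

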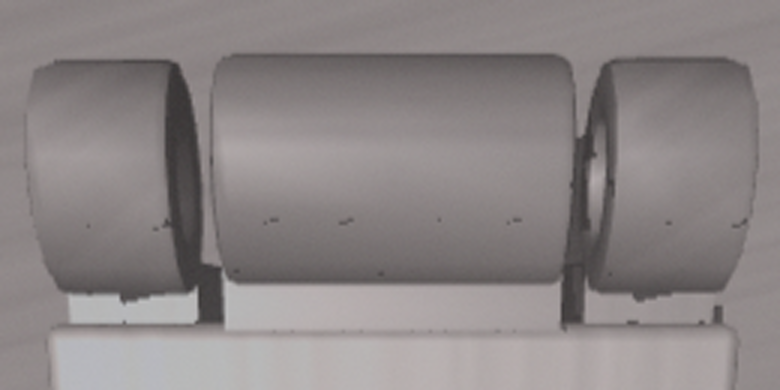

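Call:
{"name": "move_arm", "arguments": {"series": [[[-0.001,0.0002,0,0,0,0,0.005],[0,0,0,0,0,0,0.005],[0,0,0,0,0,0,0.03],[0,0,0,0,0,0,0.06],[0,0,0,0,0,0,0.06],[0,0,0,0,0,0,0.06],[0,0,0.02,0,0,0,0.07],[0,0,0.035,0,0,0,0.085],[0,0,0.035,0,0,0,0.085],[0,0,0,0,0,0,0.085]]]}}

```text
clock: 6.43
position: [0.5372, 0.0357, 0.2118]
ee_rot: [-0.0, 0.994, -0.112, 0.006]
contact_force: [0.7, 0.5, 0.8]
width: 0.0849
```

```bash
python3 lk.py wrist pics/w7.png; python3 -c "
from rig import manip;print(manip.get_state()['qpos'])"
```

```text
6.4333 [0.5372 0.0357 0.2118] [-0.0003  0.9937 -0.1121  0.0063] [0.689  0.4646 0.8473] 0.08491752410676832
toolx yaw -0.22475642253787814 z [ 0.0127 -0.0008 -0.9999]
[-6.29838866e-02  2.35809528e-01  1.64645073e+00 -3.52237729e-05
  1.25081843e+00  1.73260234e+00]
```

View pics/w7.png

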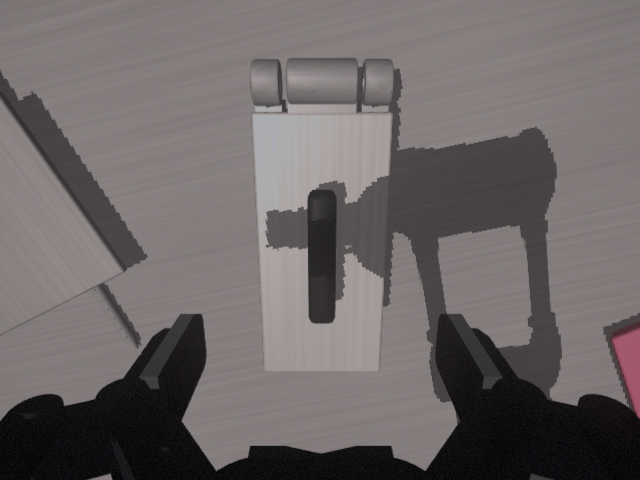

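Call:
{"name": "move_arm", "arguments": {"series": [[[-0.003,0.0105,-0.0015,0,0,0.124,0.085],[-0.003,0.0105,-0.0015,0,0,0.124,0.085],[-0.003,0.0105,-0.0015,0,0,0.124,0.085],[-0.003,0.0105,-0.0015,0,0,0.124,0.085],[-0.003,0.0105,-0.0015,0,0,0.124,0.085],[-0.003,0.0105,-0.0015,0,0,0.124,0.085],[-0.003,0.0105,-0.0015,0,0,0.124,0.085],[-0.003,0.0105,-0.0015,0,0,0.124,0.085],[-0.003,0.0105,-0.0015,0,0,0.124,0.085],[-0.003,0.0105,-0.0015,0,0,0.124,0.085],[-0.003,0.0105,-0.0015,0,0,0.124,0.085],[-0.003,0.0105,-0.0015,0,0,0.124,0.085],[-0.003,0.0105,-0.0015,0,0,0.124,0.085],[-0.003,0.0105,-0.0015,0,0,0.124,0.085],[-0.003,0.0105,-0.0015,0,0,0.124,0.085],[-0.003,0.0105,-0.0015,0,0,0.124,0.085],[-0.003,0.0105,-0.0015,0,0,0.124,0.085],[-0.003,0.0105,-0.0015,0,0,0.124,0.085],[-0.003,0.0105,-0.0015,0,0,0.124,0.085],[-0.003,0.0105,-0.0015,0,0,0.124,0.085]]]}}

```text
clock: 8.15
position: [0.4721, 0.2461, 0.1738]
ee_rot: [-0.001, 0.426, 0.905, -0.001]
contact_force: [-0.1, -0.2, -0.8]
width: 0.0848
```

Call:
{"name": "move_arm", "arguments": {"series": [[[0,0,-0.003,0,0,0.124,0.085],[0,0,-0.003,0,0,0.124,0.085],[0,0,-0.003,0,0,0.124,0.085],[0,0,-0.003,0,0,0.124,0.085],[0,0,-0.003,0,0,0.124,0.085],[0,0,-0.003,0,0,0.124,0.085],[0,0,-0.003,0,0,0.124,0.085],[0,0,-0.003,0,0,0.124,0.085],[0,0,0,0,0,0.063,0.085],[0,0,0,0,0,0,0.085],[0,0,0,0,0,0,0.085]]]}}

```text
clock: 9.07
position: [0.4725, 0.2456, 0.1503]
ee_rot: [-0.001, -0.083, 0.997, -0.0]
contact_force: [-0.1, -0.5, -1.1]
width: 0.0851
```

```bash
python3 lk.py wrist pics/w8.png; python3 lk.py top pics/t8.png "(265,180,120,120)" 5
```

```text
9.0667 [0.4725 0.2456 0.1503] [-0.001  -0.0833  0.9965 -0.0002] [-0.0814 -0.4932 -1.057 ] 0.08510680054645983
toolx yaw -2.974848841531309 z [-0.0019 -0.0006 -1.    ]
9.1167 [0.4727 0.2457 0.1506] [-0.0007 -0.0834  0.9965 -0.0001] [-0.2259 -0.5811 -0.7538] 0.08480337825440112
toolx yaw -2.9746733486384414 z [-0.0013 -0.0004 -1.    ]
```

View pics/w8.png

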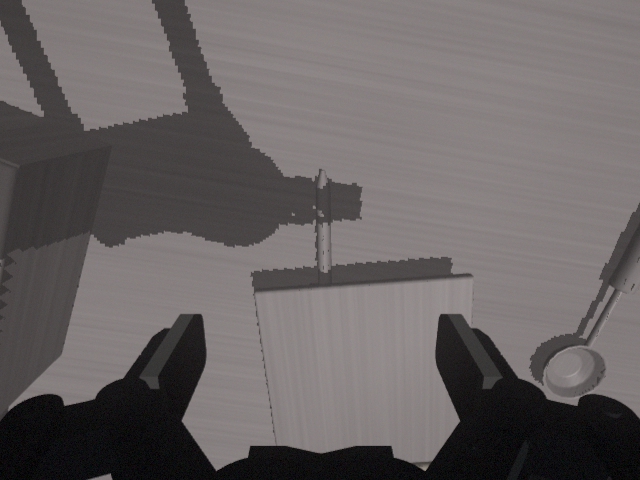

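View pics/t8.png

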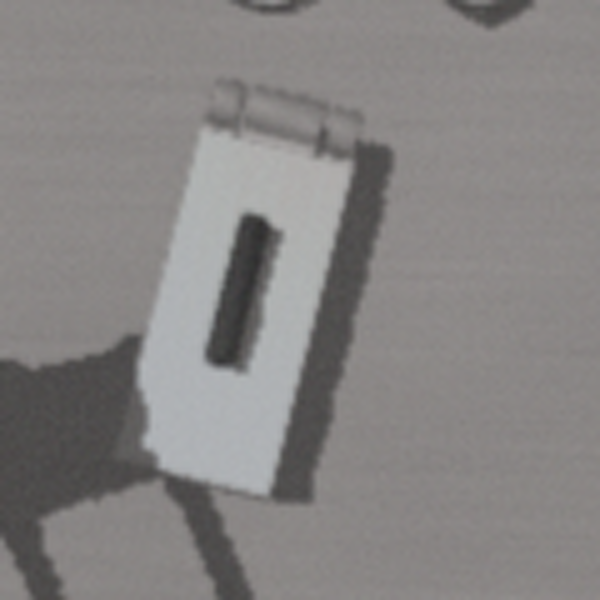

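Run:
```python
from h import *
np.set_printoptions(precision=4,suppress=True)
d=np.load('pics/w8.png.npz'); c=wristcam(d['p'],d['q'])
a,b=onz(c,(321,169),.005),onz(c,(325,272),.005); print(a,b,np.arctan2(*(b-a)[1::-1]))
T=CAM['top'];u=lambda a:(np.array(a,float)+.5)/5-.5+[265,180]
L=[(.09,.042,.096),(.09,-.042,.096),(-.09,-.042,.096)]
print(fit([(T,L,u([(203,127),(352,158),(272,497)]))],[.52,.04,-.2]))
for p in [(352,158),(272,497),(203,127),(145,340)]: print(onz(T,u(p),.096))
# knuckle ends centre (mid of outline) at axis height
for p in [(226,102),(343,130)]: print('kn',onz(T,u(p),.092))
```

```text
[0.436 0.24  0.005] [0.5105 0.2557 0.005 ] 0.2075646218803327
(array([ 0.5256,  0.0384, -0.2114]), array([[-0.6449, -0.4077],
       [ 0.4115,  0.7067],
       [ 0.1599, -0.2021]]))
[ 0.6069 -0.0203  0.096 ]
[0.4281 0.0167 0.096 ]
[0.6212 0.0586 0.096 ]
[0.5078 0.0852 0.096 ]
kn [0.6356 0.047  0.092 ]
kn [ 0.6224 -0.0152  0.092 ]
```

Run:
```python
import cv2
t=cv2.imread("pics/w8_full.png")
cv2.imwrite("pics/c8.png",cv2.resize(t[155:295,260:400],None,fx=4.2,fy=4.2,interpolation=cv2.INTER_CUBIC))
```

```text
(no output)
```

View pics/c8.png

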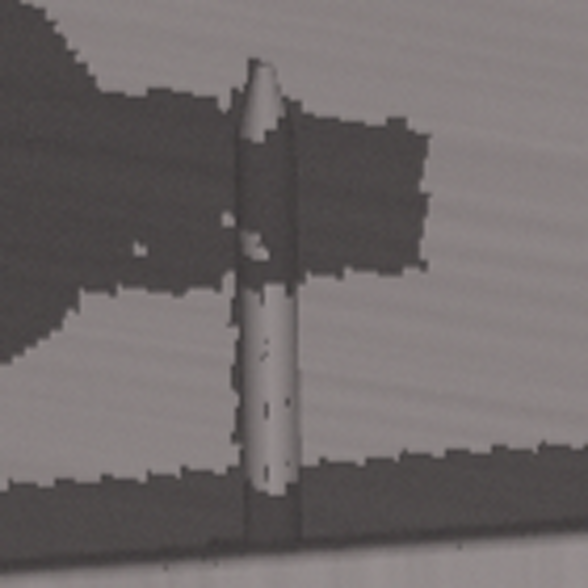

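Call:
{"name": "move_arm", "arguments": {"series": [[[0,0.001,-0.02,0,0,0.018,0.085],[0,0,-0.03,0,0,0,0.07],[0,0,-0.03,0,0,0,0.06],[0,0,-0.03,0,0,0,0.06],[0,0,-0.02,0,0,0,0.05],[0,0,-0.006,0,0,0,0.04],[0,0,0,0,0,0,0.02],[0,0,0,0,0,0,0.005],[0,0,0,0,0,0,0.003],[0,0,0,0,0,0,0.003],[0,0,0,0,0,0,0.003],[0,0,0,0,0,0,0.003]]], "newtons": 40}}

```text
clock: 10.17
position: [0.474, 0.2472, 0.0165]
ee_rot: [0.001, -0.093, 0.996, 0.0]
contact_force: [-0.1, 0.6, 3.0]
width: 0.0074
```

```bash
python3 lk.py wrist pics/w9.png
```

```text
10.1667 [0.474  0.2472 0.0165] [ 0.0013 -0.0931  0.9957  0.0004] [-0.0683  0.5692  2.9685] 0.007375540741176837
toolx yaw -2.9550537527593157 z [ 0.0025  0.001  -1.    ]
```

View pics/w9.png

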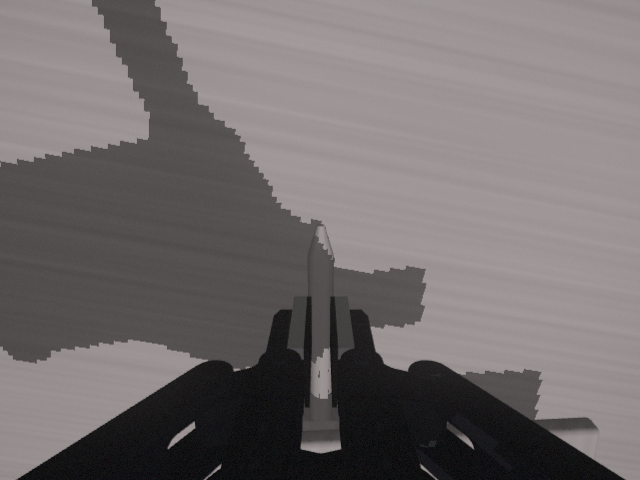

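Call:
{"name": "move_arm", "arguments": {"series": [[[-0.005,-0.001,0,0,0,0,0.003],[-0.0098,-0.0019,0,0,0,0,0.003],[-0.0098,-0.0019,0,0,0,0,0.003],[-0.0098,-0.0019,0,0,0,0,0.003],[-0.0098,-0.0018,0,0,0,0,0.003],[-0.0098,-0.0018,0,0,0,0,0.003],[-0.0098,-0.0018,0,0,0,0,0.003],[-0.0098,-0.0018,0,0,0,0,0.003],[-0.0098,-0.0018,0,0,0,0,0.003],[0,0,0,0,0,0,0.003]]]}}

```text
clock: 11.05
position: [0.3887, 0.2312, 0.0164]
ee_rot: [0.001, -0.093, 0.996, 0.0]
contact_force: [1.6, 1.1, 8.5]
width: 0.0071
```

```bash
python3 lk.py wrist pics/w10.png;python3 lk.py scene pics/s10.png "(320,140,160,120)" 5
```

```text
11.05 [0.3887 0.2312 0.0164] [ 0.0011 -0.0934  0.9956  0.0004] [1.6162 1.0974 8.5025] 0.007102660220453808
toolx yaw -2.9545728694036817 z [ 0.0021  0.001  -1.    ]
11.1 [0.3887 0.2312 0.0163] [ 0.0006 -0.0933  0.9956  0.0003] [ 0.61    1.1791 10.107 ] 0.007144112596032772
toolx yaw -2.95480300839735 z [ 0.0012  0.0008 -1.    ]
```

View pics/s10.png

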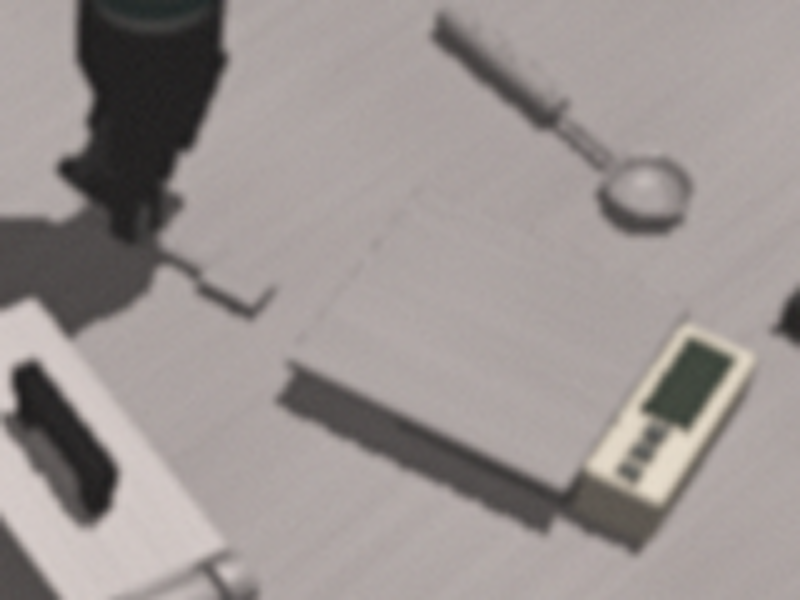

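View pics/w10.png

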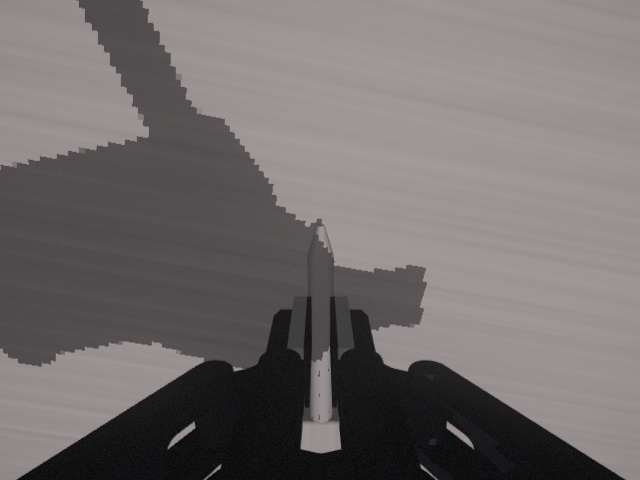

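Call:
{"name": "move_arm", "arguments": {"series": [[[0,0,0,0,0,0,0.03],[0,0,0,0,0,0,0.05],[0,0,0,0,0,0,0.06],[0,0,0.02,0,0,0,0.085],[0,0,0.03,0,0,0,0.085],[0,0,0.035,0,0,0,0.085],[0.017,0.0032,0.035,0,0,0,0.085],[0.017,0.0032,0.02,0,0,0,0.085],[0.017,0.0032,0,0,0,0,0.085],[0.017,0.0032,0,0,0,0,0.085],[0,0,0,0,0,0,0.085],[0,0,0,0,0,0,0.085]]]}}

```text
clock: 12.15
position: [0.4568, 0.2436, 0.1544]
ee_rot: [-0.001, -0.093, 0.996, -0.0]
contact_force: [-0.8, -0.5, 0.1]
width: 0.0853
```

```bash
python3 lk.py wrist pics/w11.png
```

```text
12.15 [0.4568 0.2436 0.1544] [-0.0015 -0.093   0.9957 -0.0003] [-0.7987 -0.4505  0.1204] 0.08529915244697021
toolx yaw -2.9554026443296775 z [-0.0029 -0.0009 -1.    ]
```

View pics/w11.png

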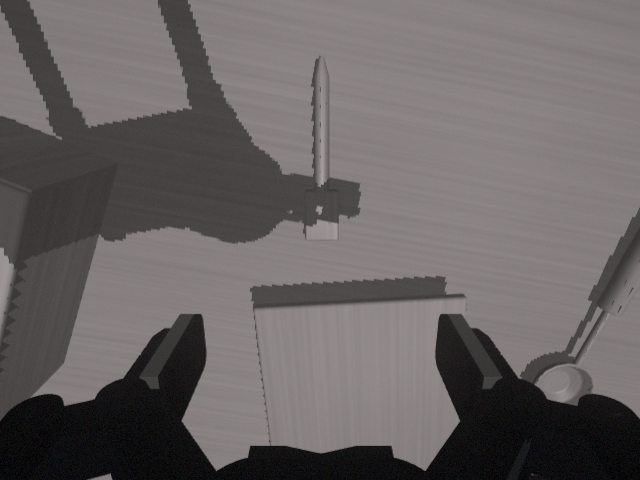

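Run:
```python
from h import *
np.set_printoptions(precision=4,suppress=True)
d=np.load('pics/w11.png.npz'); c=wristcam(d['p'],d['q'])
y=-2.9554;ex=np.array([np.cos(y),np.sin(y),0]);ey=np.array([np.sin(y),-np.cos(y),0])
for uv,z in [((321,56),.005),((321,190),.01),((321,240),.01),((304,240),.0),((304,214),.01),((338,214),.01)]:
    w=onz(c,uv,z); print(w,(w-d['p'])@ex,(w-d['p'])@ey)
```

```text
[0.3505 0.2239 0.005 ] 0.10813097562709999 0.0003520516295658603
[0.4343 0.2399 0.01  ] 0.022799100388785097 0.0005207841475389323
[0.4701 0.2467 0.01  ] -0.013652391705654153 0.0005938507919199423
[0.4759 0.2349 0.    ] -0.01713823566450775 -0.012030144760495014
[0.4534 0.2313 0.01  ] 0.005646802894394455 -0.011383660378940966
[0.4489 0.2548 0.01  ] 0.005689590935223253 0.012492848119770746
```

Call:
{"name": "move_arm", "arguments": {"series": [[[-0.002,0,-0.03,0,0,0,0.07],[0,0,-0.035,0,0,0,0.06],[0,0,-0.035,0,0,0,0.06],[0,0,-0.025,0,0,0,0.05],[0,0,-0.01,0,0,0,0.05],[0,0,-0.004,0,0,0,0.03],[0,0,0,0,0,0,0.01],[0,0,0,0,0,0,0.01],[0,0,0,0,0,0,0.01],[0,0,0,0,0,0,0.01]]], "newtons": 90}}

```text
clock: 13.03
position: [0.4567, 0.2444, 0.0177]
ee_rot: [0.001, -0.093, 0.996, 0.0]
contact_force: [0.6, -0.8, -1.9]
width: 0.0196
```

Call:
{"name": "move_arm", "arguments": {"series": [[[0,0,0.005,0,0,0,0.01],[0,0,0.02,0,0,0,0.01],[0,0,0.03,0,0,0,0.01],[0,0,0.03,0,0,0,0.01],[0,0,0.03,0,0,0,0.01],[0,0,0.015,0,0,0,0.01],[0,0,0,0,0,0,0.01],[0,0,0,0,0,0,0.01]]]}}

```text
clock: 13.7
position: [0.4561, 0.2441, 0.1477]
ee_rot: [0.001, -0.093, 0.996, 0.0]
contact_force: [-0.3, -0.7, -0.7]
width: 0.0201
```

```bash
python3 lk.py wrist pics/w12.png; python3 lk.py scene pics/s12.png "(320,110,160,120)" 5
```

```text
13.7 [0.4561 0.2441 0.1477] [ 0.0015 -0.0932  0.9956  0.0004] [-0.279  -0.7251 -0.7284] 0.020084482733623652
toolx yaw -2.9549594991176527 z [ 0.0029  0.0011 -1.    ]
13.75 [0.4552 0.2438 0.1463] [-0.     -0.0932  0.9957  0.    ] [-0.6792  0.0947 -1.0083] 0.020326825091983816
toolx yaw -2.9549885611058206 z [-0.0001  0.0001 -1.    ]
```

View pics/w12.png

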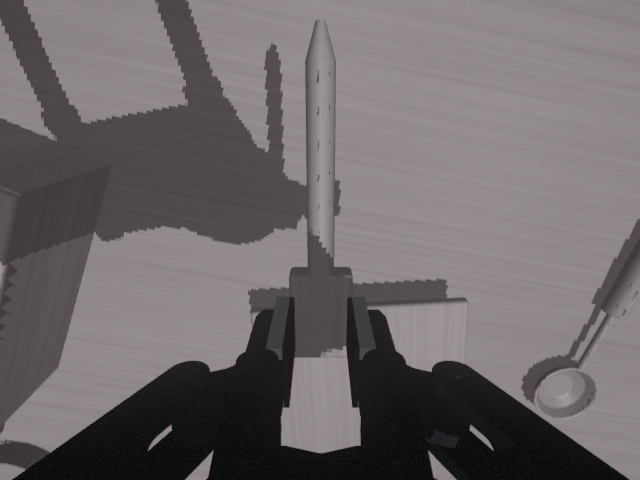

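View pics/s12.png

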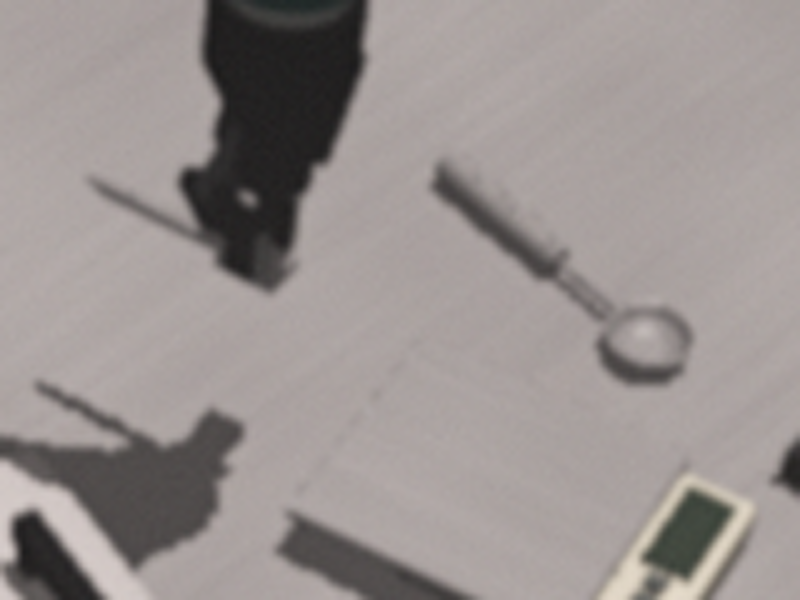

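Call:
{"name": "move_arm", "arguments": {"series": [[[0,0,0.025,0,0,0,0.01],[0,0,0.027,0,0,0,0.01],[0.0082,-0.0226,0,0,0,-0.116,0.01],[0.0082,-0.0226,0,0,0,-0.116,0.01],[0.0082,-0.0226,0,0,0,-0.116,0.01],[0.0082,-0.0226,0,0,0,-0.116,0.01],[0.0082,-0.0226,0,0,0,-0.116,0.01],[0.0082,-0.0226,0,0,0,-0.116,0.01],[0.0082,-0.0226,0,0,0,-0.116,0.01],[0.0082,-0.0226,0,0,0,-0.116,0.01],[0.0082,-0.0226,0,0,0,-0.116,0.01],[0.0082,-0.0226,0,0,0,-0.116,0.01],[0.0082,-0.0226,0,0,0,-0.116,0.01],[0.0082,-0.0226,0,0,0,-0.116,0.01],[0.0082,-0.0226,0,0,0,-0.116,0.01],[0.0082,-0.0226,0,0,0,-0.116,0.01],[0.0082,-0.0226,0,0,0,-0.116,0.01],[0.0082,-0.0226,0,0,0,-0.116,0.01],[0.0082,-0.0226,0,0,0,-0.116,0.01]]]}}

```text
clock: 15.38
position: [0.5943, -0.1411, 0.1959]
ee_rot: [-0.002, 0.781, 0.625, -0.001]
contact_force: [-0.6, 0.1, -0.1]
width: 0.0204
```

Call:
{"name": "move_arm", "arguments": {"series": [[[0,0,-0.02,0,0,0,0.01],[0,0,-0.03,0,0,0,0.01],[0,0,-0.025,0,0,0,0.01],[0,0,-0.01,0,0,0,0.01],[0,0,-0.007,0,0,0,0.01],[0,0,0,0,0,0,0.01],[0,0,0,0,0,0,0.01]]]}}

```text
clock: 15.97
position: [0.5955, -0.1402, 0.1066]
ee_rot: [0.0, 0.779, 0.627, 0.0]
contact_force: [-0.3, -0.1, -1.0]
width: 0.02
```

```bash
python3 lk.py wrist pics/w13.png; python3 lk.py scene pics/s13.png "(250,200,150,120)" 5
```

```text
15.9667 [ 0.5955 -0.1402  0.1066] [0.0002 0.7787 0.6274 0.0001] [-0.3493 -0.058  -1.0171] 0.01998006891676429
toolx yaw 1.3564806402356213 z [ 0.0004 -0.0002 -1.    ]
16.0167 [ 0.5961 -0.1404  0.1074] [0.0009 0.7787 0.6274 0.0006] [-0.0232 -0.2158 -0.9559] 0.020104212642358975
toolx yaw 1.356491973045184 z [ 0.002  -0.0007 -1.    ]
```

View pics/w13.png

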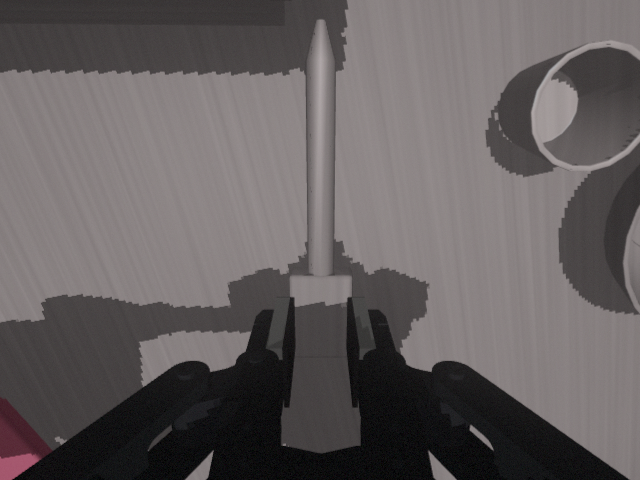

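View pics/s13.png

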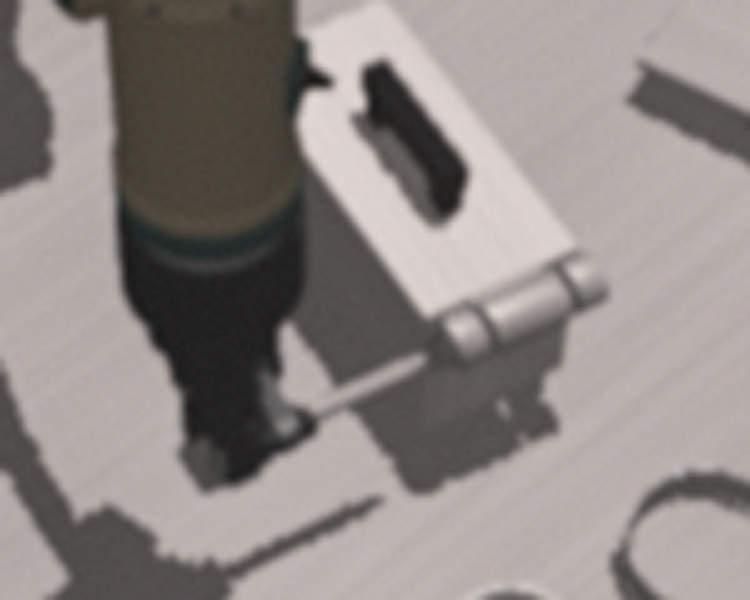

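```bash
python3 - <<'E'
from h import *
np.set_printoptions(precision=4,suppress=True)
S=CAM['scene']; print('cam',-S['R'].T@S['t'])
P=np.array([.5961,-.1404,.1074]); yaw=1.3565; u=np.array([np.cos(yaw),np.sin(yaw),0])
d=np.load('pics/w13.png.npz'); c=wristcam(d['p'],d['q'])
for z in (.0127,): 
    w=onz(c,(320.3,19.5),d['p'][2]-z); print('tip wrist',w,(w-d['p'])@u)
    w=onz(c,(320.3,274),d['p'][2]-z+.005); print('shoulder',w,(w-d['p'])@u)
f=lambda X:(proj(S,[X])[0]-[250,200]+.5)*5-.5
for L in (.101,.104,.107):
  for dz in (.010,.0127,.016): print(L,dz,'tip',f(P+u*L-[0,0,dz]),'shank base',f(P+u*(L-.086)-[0,0,dz]))
by=-.218; bx=np.array([np.cos(by),np.sin(by),0]);v=np.array([-bx[1],bx[0],0])
for M in ([.6288,.0145,.092],[.6278,.0141,.092],[.6295,.0144,.092]):
  M=np.array(M); print('hinge R,mid,L',f(M-.04*v),f(M),f(M+.04*v))
a=np.linspace(0,6.283,13)[:-1]
print(np.array([f(M-.04*v+.013*(np.cos(t)*bx+np.array([0,0,np.sin(t)]))) for t in a]))
E
python3 - <<'E'
import cv2
t=cv2.imread("pics/s13_full.png")
cv2.imwrite("pics/c13.png",cv2.resize(t[245:285,305:375],None,fx=11,fy=11,interpolation=cv2.INTER_CUBIC))
E
```

```text
cam [ 1.1418 -0.5823  1.1564]
tip wrist [ 0.6182 -0.0367  0.0939] 0.10593121667569103
shoulder [ 0.6001 -0.1205  0.0989] 0.02027464514540075
0.101 0.01 tip [418.382  360.2175] shank base [251.3194 440.0333]
0.101 0.0127 tip [418.2084 363.692 ] shank base [251.4231 443.4472]
0.101 0.016 tip [417.997 367.923] shank base [251.5493 447.6042]
0.104 0.01 tip [424.0845 357.4931] shank base [257.2665 437.192 ]
0.104 0.0127 tip [423.9016 360.9695] shank base [257.3601 440.6082]
0.104 0.016 tip [423.679 365.203] shank base [257.474  444.7679]
0.107 0.01 tip [429.7787 354.7726] shank base [263.2048 434.355 ]
0.107 0.0127 tip [429.5866 358.251 ] shank base [263.2884 437.7733]
0.107 0.016 tip [429.3527 362.4869] shank base [263.3901 441.9358]
hinge R,mid,L [449.4036 349.7405] [524.0539 314.3439] [597.3072 279.6097]
hinge R,mid,L [447.2363 348.8952] [521.8914 313.514 ] [595.1498 278.7947]
hinge R,mid,L [450.317  350.7922] [524.9785 315.3762] [598.2425 280.6232]
[[465.3723 371.1815]
 [463.9439 360.0853]
 [458.8236 346.4281]
 [451.4088 333.9573]
 [443.739  326.0814]
 [437.8954 324.8891]
 [435.4176 330.6124]
 [436.9177 341.6526]
 [441.9681 355.0725]
 [449.2408 367.362 ]
 [456.8383 375.2943]
 [462.7517 376.7249]]
```

View pics/c13.png

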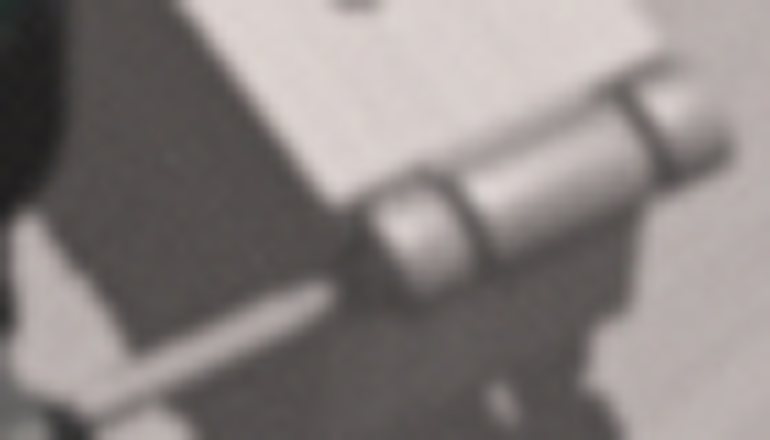

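Call:
{"name": "move_arm", "arguments": {"series": [[[0,0,0.02,0,0,0,0.01],[0,0,0.02,0,0,0,0.01],[0.004,0.02,0,0,0,0,0.01],[0.0044,0.0195,0,0,0,0,0.01],[0.0044,0.0195,0,0,0,0,0.01],[0,0,0,0,0,0,0.01],[0,0,0,0,0,0,0.01],[0,0,0,0,0,0,0.01]]]}}

```text
clock: 16.73
position: [0.6083, -0.0817, 0.1473]
ee_rot: [0.001, 0.779, 0.628, 0.0]
contact_force: [-0.5, -0.2, -0.8]
width: 0.0205
```

```bash
python3 lk.py wrist pics/w14.png "(200,0,240,180)" 3.3
```

```text
16.7333 [ 0.6083 -0.0817  0.1473] [0.001  0.7786 0.6275 0.0003] [-0.4742 -0.1591 -0.7541] 0.02049216005047276
toolx yaw 1.3567855677577092 z [ 0.0017 -0.0012 -1.    ]
```

View pics/w14.png

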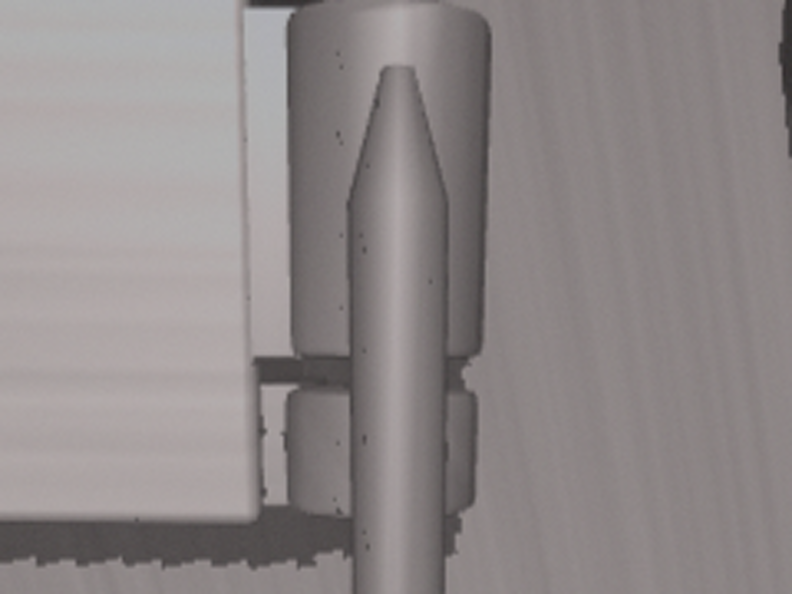

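Call:
{"name": "move_arm", "arguments": {"series": [[[-0.0045,-0.019,0,0,0,0,0.01],[-0.005,-0.0195,0,0,0,0,0.01],[-0.005,-0.0195,0,0,0,0,0.01],[0,0,-0.015,0,0,0,0.01],[0,0,-0.02,0,0,0,0.01],[0,0,-0.007,0,0,0,0.01],[0,0,0,0,0,0,0.01],[0,0,0,0,0,0,0.01],[0,0,0,0,0,0,0.01],[0,0,0,0,0,0,0.01]]]}}

```text
clock: 17.62
position: [0.5942, -0.1394, 0.1055]
ee_rot: [0.001, 0.779, 0.627, 0.001]
contact_force: [0.0, -0.4, -0.7]
width: 0.0202
```

```bash
python3 lk.py scene pics/s15.png "(305,245,70,40)" 11
```

```text
17.6167 [ 0.5942 -0.1394  0.1055] [0.001  0.7787 0.6274 0.0006] [ 0.0429 -0.4478 -0.6543] 0.020200349865365442
toolx yaw 1.3564487169019053 z [ 0.0021 -0.0008 -1.    ]
```

View pics/s15.png

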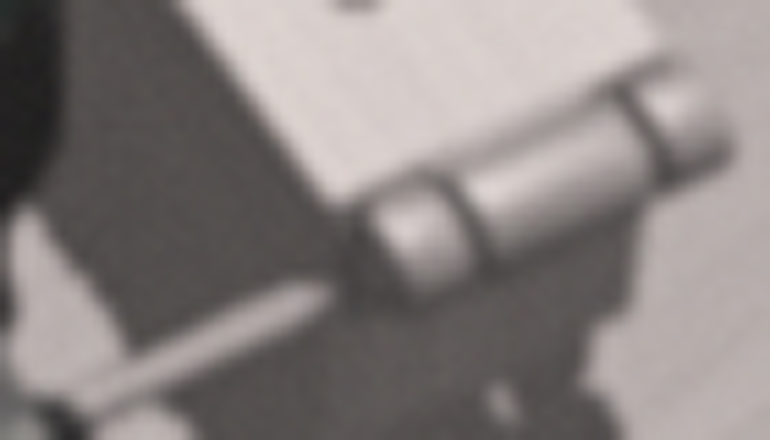

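Call:
{"name": "move_arm", "arguments": {"series": [[[0,0,0.0015,0,0,0,0.01],[0.0021,0.0098,0,0,0,0,0.01],[0.0017,0.0078,0,0,0,0,0.01],[0.0013,0.0059,0,0,0,0,0.01],[0,0,0,0,0,0,0.01]]]}}

```text
clock: 18.08
position: [0.5987, -0.1138, 0.1059]
ee_rot: [-0.0, 0.778, 0.628, 0.0]
contact_force: [0.0, -0.5, -1.2]
width: 0.0203
```

```bash
python3 lk.py wrist pics/w16.png;python3 lk.py scene pics/s16.png "(305,245,70,40)" 11
```

```text
18.0833 [ 0.5987 -0.1138  0.1059] [-0.0003  0.7782  0.628   0.0003] [ 0.0466 -0.5119 -1.1614] 0.020349113115284406
toolx yaw 1.357853412212665 z [ 0.0001  0.0008 -1.    ]
18.1333 [ 0.5987 -0.1145  0.1058] [0.     0.7782 0.628  0.    ] [-0.6813  0.537  -0.8941] 0.020088239561807674
toolx yaw 1.3579178466676771 z [ 0.0001  0.     -1.    ]
```

View pics/w16.png

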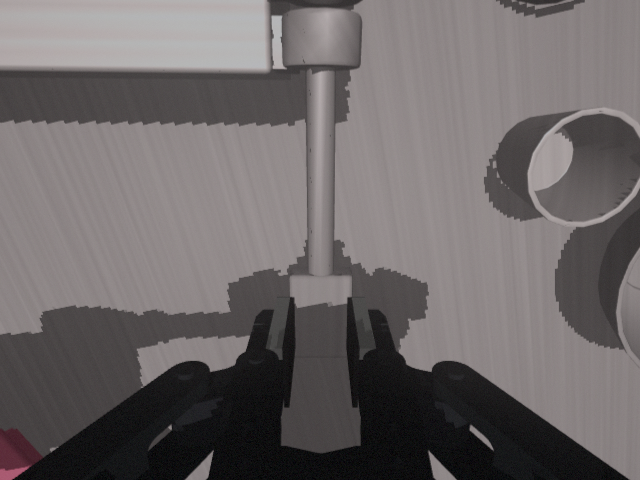

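View pics/s16.png

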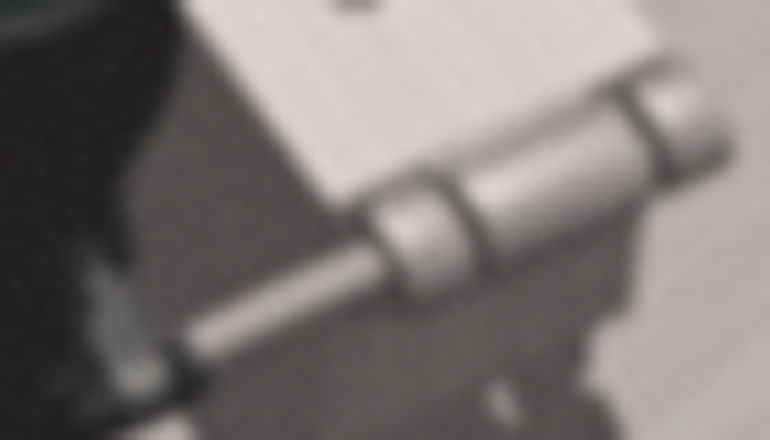

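Call:
{"name": "move_arm", "arguments": {"series": [[[0.0013,0.005,0,0,0,0,0.01],[0.0011,0.005,0,0,0,0,0.01],[0.0011,0.005,0,0,0,0,0.01],[0,0,0,0,0,0,0.01]]]}}

```text
clock: 18.52
position: [0.6022, -0.0997, 0.1058]
ee_rot: [-0.0, 0.779, 0.628, 0.0]
contact_force: [-0.4, 0.6, -0.4]
width: 0.0205
```

```bash
python3 lk.py wrist pics/w17.png "(200,0,240,180)" 3.3
```

```text
18.5167 [ 0.6022 -0.0997  0.1058] [-0.0002  0.7786  0.6275  0.0002] [-0.3942  0.6268 -0.3938] 0.020455049328697062
toolx yaw 1.356786093992076 z [ 0.0001  0.0006 -1.    ]
```

View pics/w17.png

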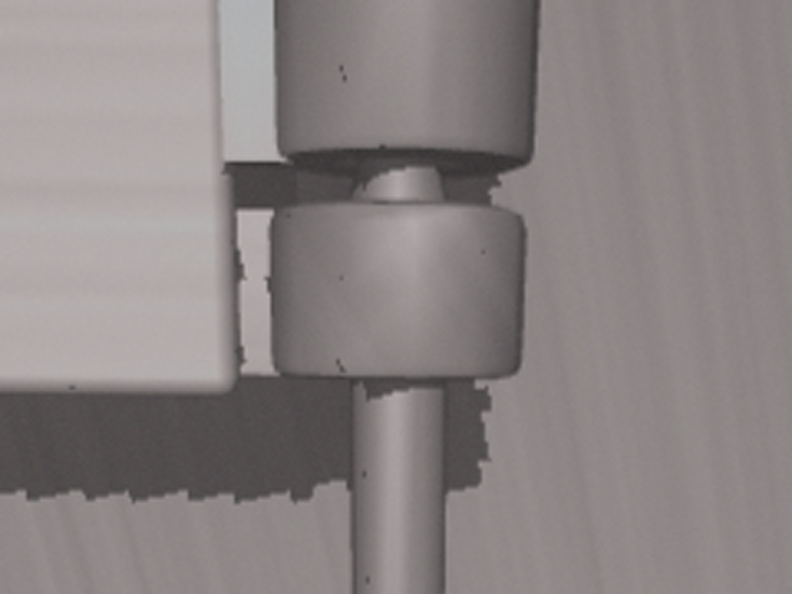

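Call:
{"name": "move_arm", "arguments": {"series": [[[0.0015,0.005,0,0,0,0,0.01],[0.0012,0.005,0,0,0,0,0.01],[0.0011,0.005,0,0,0,0,0.01],[0.0011,0.005,0,0,0,0,0.01],[0,0,0,0,0,0,0.01]]]}}

```text
clock: 18.98
position: [0.607, -0.0795, 0.1058]
ee_rot: [-0.0, 0.779, 0.628, 0.0]
contact_force: [0.4, 0.1, -1.6]
width: 0.0202
```

Call:
{"name": "move_arm", "arguments": {"series": [[[0.0011,0.005,0,0,0,0,0.01],[0.0011,0.005,0,0,0,0,0.01],[0.0011,0.005,0,0,0,0,0.01],[0,0,0,0,0,0,0.01]]]}}

```text
clock: 19.32
position: [0.6102, -0.0645, 0.1057]
ee_rot: [-0.0, 0.779, 0.628, 0.0]
contact_force: [-0.4, 1.0, -1.4]
width: 0.0205
```

```bash
python3 lk.py wrist pics/w18.png
```

```text
19.3167 [ 0.6102 -0.0645  0.1057] [-0.0004  0.7786  0.6275  0.0002] [-0.392   1.0166 -1.3588] 0.020525282534438343
toolx yaw 1.356769406468803 z [-0.0002  0.0008 -1.    ]
```

View pics/w18.png

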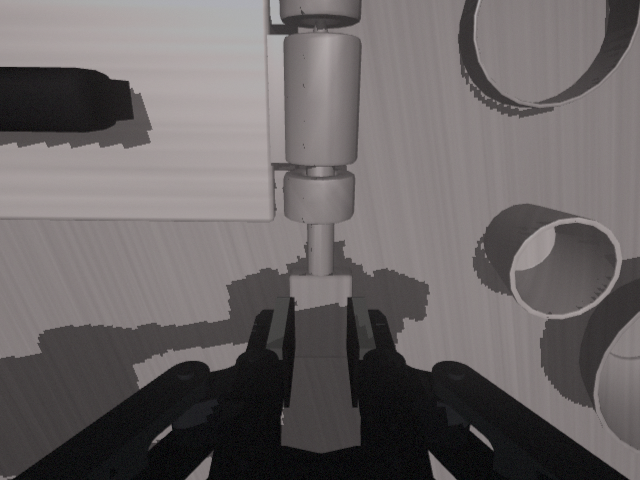

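Call:
{"name": "move_arm", "arguments": {"series": [[[0.0011,0.005,0,0,0,0,0.01],[0.0011,0.005,0,0,0,0,0.01],[0.0011,0.005,0,0,0,0,0.01],[0.0003,0.0015,0,0,0,0,0.01],[0,0,0,0,0,0,0.01]]]}}

```text
clock: 19.78
position: [0.6138, -0.0484, 0.1057]
ee_rot: [-0.0, 0.779, 0.628, 0.0]
contact_force: [-1.2, 2.1, -2.1]
width: 0.0202
```

```bash
python3 lk.py wrist pics/w19.png
```

```text
19.7833 [ 0.6138 -0.0484  0.1057] [-0.0003  0.7786  0.6275  0.0001] [-1.2259  2.052  -2.1496] 0.0202444106516982
toolx yaw 1.3566889232921922 z [-0.0002  0.0006 -1.    ]
```

View pics/w19.png

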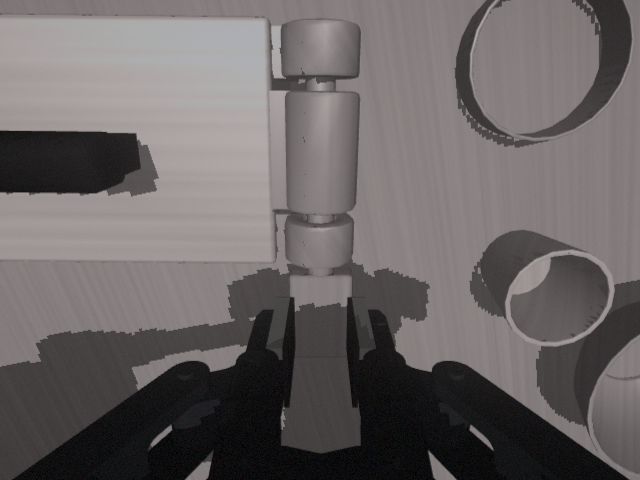

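Call:
{"name": "move_arm", "arguments": {"series": [[[0.0002,0.001,0,0,0,0,0.01],[0.0002,0.001,0,0,0,0,0.01],[0.0002,0.001,0,0,0,0,0.01],[0.0001,0.0005,0,0,0,0,0.01],[0,0,0,0,0,0,0.01]]]}}

```text
clock: 20.25
position: [0.6143, -0.0459, 0.1057]
ee_rot: [-0.0, 0.779, 0.627, -0.0]
contact_force: [-1.7, -0.8, -1.6]
width: 0.0203
```

```bash
python3 lk.py wrist pics/w20.png "(200,0,240,300)" 2
```

```text
20.25 [ 0.6143 -0.0459  0.1057] [-0.      0.7788  0.6273 -0.0002] [-1.6784 -0.7787 -1.5655] 0.02030965261066149
toolx yaw 1.3562090818671653 z [-0.0003 -0.0002 -1.    ]
```

View pics/w20.png

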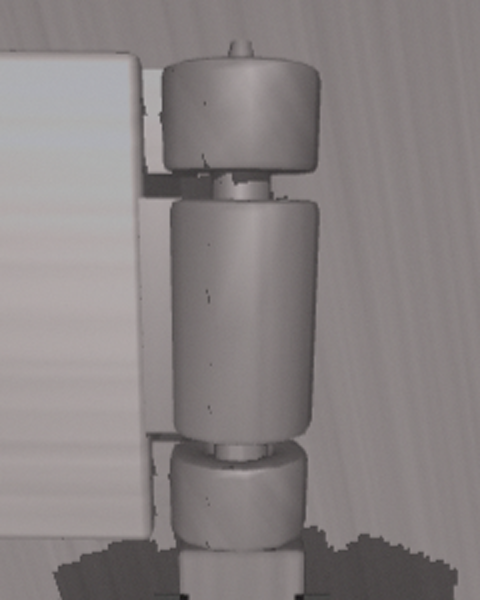

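Call:
{"name": "move_arm", "arguments": {"series": [[[0.0002,0.0008,0,0,0,0,0.01],[0.0001,0.0005,0,0,0,0,0.01],[0,0,0,0,0,0,0.01],[0,0,0,0,0,0,0.03],[0,0,0,0,0,0,0.045],[0,0,0,0,0,0,0.05],[0,0,0,0,0,0,0.055],[0,0,0.01,0,0,0,0.055],[0,0,0.02,0,0,0,0.055],[0,0,0.025,0,0,0,0.055],[0,0,0.025,0,0,0,0.055],[0,0,0,0,0,0,0.055]]]}}

```text
clock: 21.3
position: [0.6183, -0.045, 0.1924]
ee_rot: [0.004, 0.779, 0.627, 0.004]
contact_force: [1.7, -0.1, 2.0]
width: 0.0549
```

```bash
python3 lk.py wrist pics/w21.png; python3 lk.py scene pics/s21.png "(270,200,130,100)" 6
```

```text
21.3 [ 0.6183 -0.045   0.1924] [0.0044 0.7787 0.6273 0.0039] [ 1.6656 -0.1497  1.9892] 0.054863383407371104
toolx yaw 1.3562494542094252 z [ 0.0117 -0.002  -0.9999]
21.35 [ 0.6171 -0.0447  0.1901] [0.0031 0.7787 0.6273 0.0028] [-0.3616  0.1422 -0.6709] 0.054860720366534
toolx yaw 1.3562487142641735 z [ 0.0083 -0.0014 -1.    ]
```

View pics/w21.png

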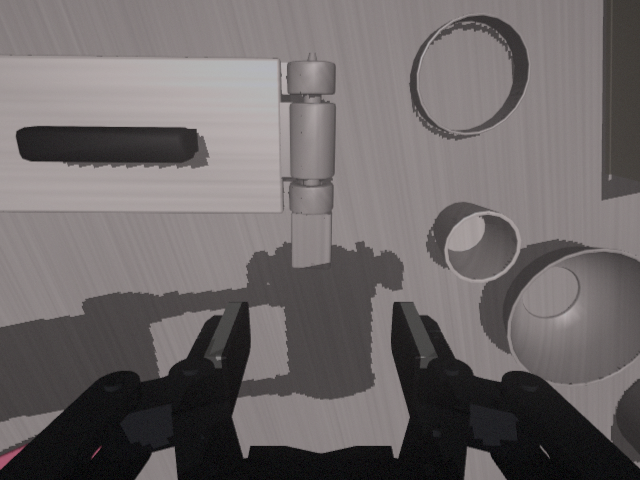

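View pics/s21.png

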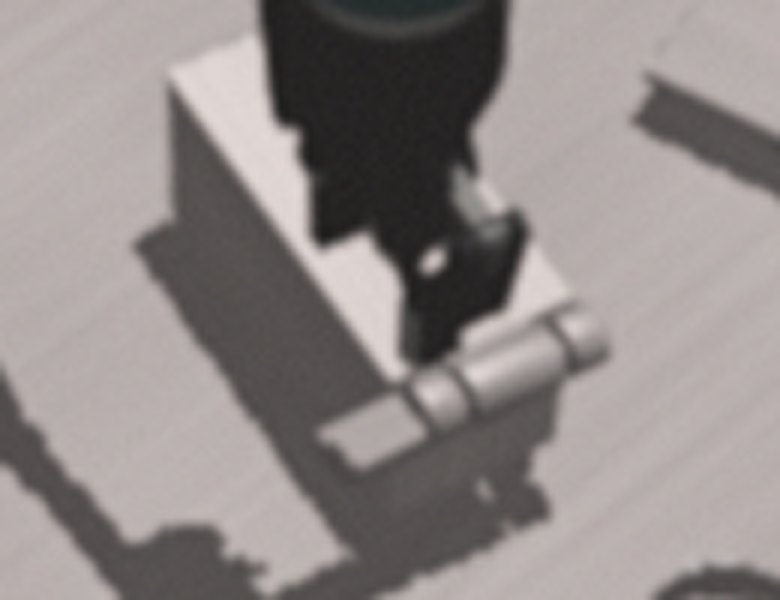

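Call:
{"name": "move_arm", "arguments": {"series": [[[0,0,0.02,0,0,0,0.055],[0,0,0.02,0,0,0,0.055],[0,0,0,0,0,0,0.055],[0,0,0,0,0,0,0.055],[0,0,0,0,0,0,0.055],[0,0,0,0,0,0,0.055]]]}}

```text
clock: 21.9
position: [0.6138, -0.0443, 0.2241]
ee_rot: [-0.001, 0.779, 0.627, -0.001]
contact_force: [-0.5, -0.3, 0.7]
width: 0.0551
```

```bash
python3 lk.py wrist pics/w22.png "(220,60,170,240)" 2.4
```

```text
21.9 [ 0.6138 -0.0443  0.2241] [-0.0012  0.7788  0.6273 -0.001 ] [-0.531  -0.3004  0.74  ] 0.05511004128217565
toolx yaw 1.3561108681054905 z [-0.0031  0.0006 -1.    ]
```

View pics/w22.png

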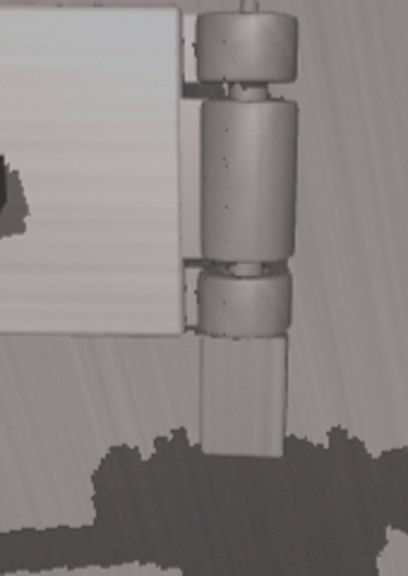

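The handle lies against the knuckle, with its edge at about (243,337) in this crop. The point is out past the far knuckle at (250,3), the lid is flat and the arm is clear, so I'm handing in.

```bash
python3 -c "
from rig import manip
print(manip.sign_off())"
```

```text
the job is handed in; nothing more can be done
None
```

The lid is on the box and the hinge pin is through all three knuckles. I handed the job in at about 22 s of the 72 s allowed; no verdict was reported.

**What I did:** I set the lid on the box so its knuckle sits between the two box knuckles. I then drew the pin out from under the pan by its shank, gripped it again by its handle, and threaded it in from the right until the handle met the knuckle.

**Last checks:**
- **Lid:** it lies flat and closed in both the wrist and scene pictures. Its knuckle sits about 1 mm further out than the box knuckles, within the 8 mm allowed.
- **Pin:** the handle rests against the right knuckle with no gap visible. The point shows past the left knuckle by an estimated 5 mm; I judged this by eye and did not measure it.
- **Forces:** contact readings stayed at about 10 N or less.
- **Other kitchen things:** none was touched in any move, but I did not measure their positions again at the end.

**What disagreed:**
- **Wrist camera:** it placed points up to about 4 mm further along the tool than the top camera did.
- **Pin height before insertion:** the scene camera suggested the pin was 2–4 mm too low, while the wrist estimate said it was about right. I raised the command by 1.5 mm, though the measured height barely changed. The pin went in with almost no force.

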